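# Insulation check of loose current transformers on the earth bar

### The job

Two or three current transformers lie flat on the bench, due for their insulation check: stand each one upright on its foot, brass link on top, on the copper earth bar and let go. Only when all of them stand, switch the insulation tester on, take the test probe from its stand and, working from the smallest transformer up to the largest, press its tip on each brass link in turn and keep it there for about two seconds. Finally put the probe back in its stand and switch the tester off, leaving all the transformers standing on the bar and the phone, manual and screwdriver undisturbed.

Things in the scene. Friction and masses are not known exactly. Their poses are not given: they have to be found in the camera images.
- ct_small: small current transformer (may be absent): flat grey block 48 mm wide (y), 58 mm from foot to top (x), 30 mm thick (z), 20 x 12 mm window in the middle, 0.2 kg or so; on its top end a black terminal block, 40 wide, and brass link. Starts flat. Origin: centre of the broad face it starts on; +x from foot to terminals (up when upright), +z out of the other face. Plain sides across y, to grip
- ct_small_link (a point): centre of the outer face of the small transformer's brass shorting link, the surface to be probed: 36 mm (y) by 14 mm (z) and 14 mm beyond the grey block's top end; 72 mm above the foot; axes as the body's
- ct_small_foot (a point): centre of the small transformer's foot, the flat 48 x 30 mm bottom edge face it is to stand on; axes as the body's
- ct_medium: medium current transformer (may be absent): flat grey block 58 mm wide (y), 74 mm from foot to top (x), 32 mm thick (z), 30 x 16 mm window in the middle, 0.32 kg or so; on its top end a black terminal block, 40 wide, and brass link. Starts flat. Origin: centre of the broad face it starts on; +x from foot to terminals (up when upright), +z out of the other face. Plain sides across y, to grip
- ct_medium_link (a point): centre of the outer face of the medium transformer's brass shorting link, the surface to be probed: 36 mm (y) by 14 mm (z) and 14 mm beyond the grey block's top end; 88 mm above the foot; axes as the body's
- ct_medium_foot (a point): centre of the medium transformer's foot, the flat 58 x 32 mm bottom edge face it is to stand on; axes as the body's
- ct_large: large current transformer (may be absent): flat grey block 68 mm wide (y), 92 mm from foot to top (x), 34 mm thick (z), 40 x 22 mm window in the middle, 0.48 kg or so; on its top end a black terminal block, 40 wide, and brass link. Starts flat. Origin: centre of the broad face it starts on; +x from foot to terminals (up when upright), +z out of the other face. Plain sides across y, to grip
- ct_large_link (a point): centre of the outer face of the large transformer's brass shorting link, the surface to be probed: 36 mm (y) by 14 mm (z) and 14 mm beyond the grey block's top end; 106 mm above the foot; axes as the body's
- ct_large_foot (a point): centre of the large transformer's foot, the flat 68 x 34 mm bottom edge face it is to stand on; axes as the body's
- earth_bar: length of flat copper bar lying fixed on the bench, 120 mm (its x) by 400 mm (its y), 5 mm thick: the earth bar the transformers must stand on. Origin: centre of its underside, on the bench; top 5 mm above
- probe: cordless test probe, 0.1 kg, starts upright in its stand: red handle 22 mm in diameter, from 5 to 85 mm above the origin (cap to 88); black finger guard, a disc 40 mm across and 5 mm thick; below it a black shank 10 mm in diameter, 30 mm long, then a thin steel plunger. Origin: centre of the guard's underside; +z up the handle, away from the tip
- probe_tip (a point): end of the probe's spring-loaded steel plunger, 5 mm in diameter, on the probe's axis 50 mm below the probe's origin when not pressed; it gives up to 10 mm into the shank at 0.5 N per mm
- probe_stand: fixed probe stand: steel foot 90 mm in diameter with an upright black tube, 42 mm outside and 22 mm inside diameter, top 70 mm above the bench. Origin: centre of its underside on the bench
- stand_mouth (a point): centre of the stand tube's open top, 70 mm above the bench; the probe's shank hangs in the tube and its guard rests on this rim
- tester: fixed bench insulation tester, a black box 130 mm (x) by 160 mm (y), 60 mm high, with a meter and one toggle switch on its top panel. Origin: centre of its underside on the bench
- switch (a joint): the tester's bat-handle steel toggle, 45 mm long, hinged 3 mm above the top panel and 28 mm to the tester's -x side of its middle. 0 = off, leaning 0.4 rad to the tester's -x (robot) side; 0.8 = on, leaning 0.4 rad to its +x side; a light push (1 to 2 N) on its end swings it, and it stays where it is left
- switch_tip (a point): centre of the round 15 mm end of the toggle, 45 mm from its hinge
- phone: black mobile phone lying flat, 74 x 156 x 9 mm; leave alone. Origin: centre of its underside
- manual: paper instruction manual lying flat, 150 x 210 x 7 mm; leave alone. Origin: centre of its underside
- screwdriver: screwdriver lying on the bench, about 200 mm long; leave alone. Origin: at its middle, on the bench; x along it

How it is judged:
By the outcome, as a careful person would: the job done as asked, in the order asked, and still so for the second after the job is handed in, with the robot touching nothing.
Of ct_small, ct_medium, ct_large only 2 to 3 are there at a start; the rules pass over those that are not, and their reading is None.
At some moment in a run one of ct_small, ct_medium, ct_large may be knocked a few centimetres aside while the robot is not near it.
Once in a run the grip may slacken for a moment while it holds something.
It also fails if it takes over 210 s, if anything falls off the work surface, if the arm or the gripper's body presses on something with over 40 N, if the wrist force passes 120 N, or if a joint passes its speed limit or range.

### The arm

A 6-joint arm with a two-finger parallel gripper is mounted at the origin on the work surface. World frame = base frame: x ahead of the robot, y to its left, z up, the work surface at z = 0. Lengths are in m, angles in rad, forces in N, time in s.
With the tool pointing down it reaches from about 0.35 to 0.975 m from the base axis. Payload 4.9 kg.
Tool frame: the origin (TCP) lies at the very end of the fingers, on their centre line; the grasp point (between the pads) lies ctrl.hold_point_z behind it (ctrl.hold_point_z is the distance from the TCP to the grasp point, in m); z points along the fingers, y is the line along which they close (so a half turn about z gives the same grasp; the last joint's range is limited). The gripper opens to 85 mm and grips with 20 to 120 N. Pads are 22 mm wide; open, the fingers measure 114 mm over their backs; the gripper's body (76 mm by 85 mm) begins 54 mm behind the grasp point. The pads swing forward as they close: fully open they stand 13 mm farther back than shut.
Start: joints at [1.167, 0.053, 1.613, -0, 1.476, -0.119], TCP at [0.176, 0.6, 0.231] pointing down, gripper open.
Joint ranges: [-3.01, 3.01], [-1.01, 2.22], [0.06, 2.58], [-1.02, 4.17], [0.09, 2.62], [-3.14, 3.14]. Speed limits (rad/s): [2.57, 2.57, 3.14, 3.14, 3.14, 3.14].

### API

Orientations are given as a rotation vector (axis times angle).
In Python, from station import ctrl gives the robot as it stands. The module is installed in compiled form; this text tells all that it offers.
- The arm moves only by the tool jog_arm, never from a script. Its argument "deltas" is a list of rows, each a list of 3 entries, a list of its own where there are three numbers: the closure, from -1 (fully open) to 1 (shut), then the shift along the world's x, y, z scaled (see below), then the turn, a rotation vector about the world's x, y, z scaled (see below). A call has 1 to 12 rows; each row is the pose to reach, as a shift and turn from the pose commanded when the call began, turning the shorter way round; what a row does not reach only later rows make up. The controller multiplies each number of a shift by 0.4 m and each number of a turn by 180 degrees. A row lasts 1/12 s, in which the tool goes at most 41.7 mm and 7.16 degrees, less where a joint would pass 70% of its speed; a pose out of reach is approached as far as the arm can. A call with a number of a shift or a turn outside -1 to 1 is refused whole. A call with a gripper value outside its range is refused whole. The fingers move at their own pace and stop on an object; "squeeze" is the grip in N (left out, the last holds). Time passes only in rows, so rows that repeat a pose let the fingers close. It gives the time, the measured TCP pose, the force, the opening and the grip force at its end, in the units of the state.
- ctrl.get_obs(): the state, without advancing time (a new reading comes with each control period).
- ctrl.get_image(name): name is "side" or "top"; returns the picture (420x560x3 uint8, red, green, blue); there is no depth.
- ctrl.get_calibration(name): a dict with "K" (3x3 intrinsics, pixels), "dist_coeffs" ([k1, k2, p1, p2, k3] as OpenCV has them; the pictures are not rectified), "extrinsics" (4x4, takes a point from world to camera coordinates). Camera axes: x right, y down, z forward; pixel columns grow to the right and rows downward; lengths in m; the calibration is good to about 2 mm. A picture is of the moment at which its call begins. get_calibration takes no time and is no camera call.
- ctrl.finish_job(): hands the job in; it is judged then, once.
The state is a dict: "t": time; "q": joint angles; "dq": joint speeds; "effort": joint torques, N m; "tool_pos": TCP position; "tool_rot": TCP orientation; "contact_force": force on the tool from outside, world axes, zero at the start; "wrist_torque": the same for the moment, N m; "opening": finger opening in m; "grip_force": force on a finger pad.
Only numpy, scipy, OpenCV 4.12 (cv2) and the standard library are available. Lean on these libraries where they do the work, as an engineer would, in place of code of your own. Each camera call takes 0.05 s, during which the arm holds its last target. There are 200 camera calls.

## Working session

There is one attempt and no reset: what is moved stays moved. The work goes in short steps, Python scripts to look and compute and a tool call to move; the robot and the scene stay as the last step left them, time stands still between calls to the robot, and variables do not carry over. Pictures are saved under pics/ and viewed, at most 14 in all, crops included, and the job is handed in when it is done.

Besides the shell and the picture viewer there is one more tool, called after "Emit:" as name([rows], argument=value, ...), one row to a line, values as JSON. jog_arm: Moves the arm, as the interface text tells. Its arguments: {"type":"object","properties":{"deltas":{"type":"array","items":{"type":"array"}},"squeeze":{"type":"number"}},"required":["deltas"]}

```bash
mkdir -p pics; python3 - <<'E'
from station import ctrl
import cv2,numpy as np
o=ctrl.get_obs();print(o,ctrl.hold_point_z)
for n in("top","side"):
    im=ctrl.get_image(n);cv2.imwrite(f"pics/{n}0.png",im[...,::-1]);c=ctrl.get_calibration(n);print(n,c)
E
```

```text
{'t': 0.0, 'q': array([ 1.16701878e+00,  5.33661902e-02,  1.61426593e+00, -4.86872253e-06,
        1.47601323e+00, -1.18967552e-01]), 'dq': array([-0.0014971 ,  0.00212387, -0.0023901 , -0.00159406, -0.00018577,
        0.0006569 ]), 'effort': array([ 8.64431295e-04, -3.93697894e+01, -3.70169377e+01, -1.60020204e-04,
        7.49001105e-03,  1.45342426e-06]), 'tool_pos': array([0.17534759, 0.59925789, 0.23007401]), 'tool_rot': array([-0.44579238, -3.10927013,  0.0031163 ]), 'contact_force': array([ 0.29375721, -0.07196653,  0.37012947]), 'wrist_torque': array([-0.02028477,  0.03402686,  0.03510351]), 'grip_force': 0.0, 'opening': 0.08549902999563463} 0.0187
top {'K': array([[498.81347141,   0.        , 281.87500437],
       [  0.        , 498.81347141, 203.87284043],
       [  0.        ,   0.        ,   1.        ]]), 'dist_coeffs': array([0.00929449, 0.        , 0.        , 0.        , 0.        ]), 'extrinsics': array([[-0.00867801, -0.99982609, -0.01650684, -0.00238134],
       [-0.98826075,  0.01109326, -0.15237329,  0.53127265],
       [ 0.15252991,  0.01499076, -0.98818516,  1.08382721],
       [ 0.        ,  0.        ,  0.        ,  1.        ]])}
side {'K': array([[487.44343578,   0.        , 270.83882142],
       [  0.        , 487.44343578, 201.99881193],
       [  0.        ,   0.        ,   1.        ]]), 'dist_coeffs': array([-0.14284999,  0.        ,  0.        ,  0.        ,  0.        ]), 'extrinsics': array([[-0.97488813, -0.22253588,  0.00842147,  0.48604664],
       [-0.16597784,  0.70086557, -0.69371378,  0.1501718 ],
       [ 0.14847389, -0.6776911 , -0.72020155,  1.11737237],
       [ 0.        ,  0.        ,  0.        ,  1.        ]])}
```

View pics/top0.png

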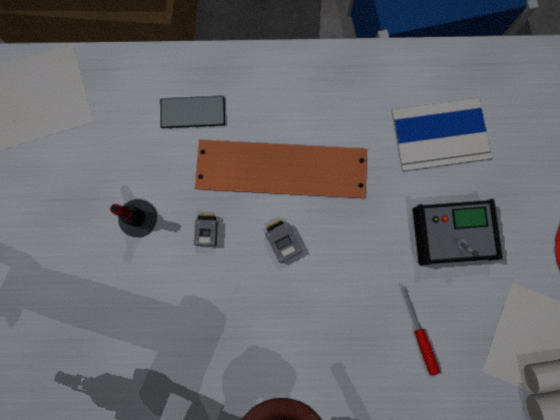

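View pics/side0.png

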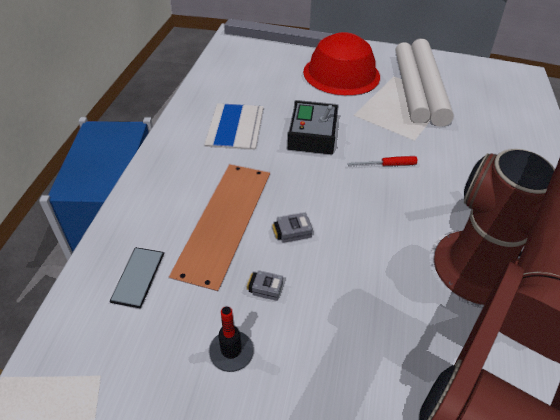

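Top view: small-looking CT at (206,230), a bigger one at (284,241), both with terminals toward +x; probe in its stand at (137,217), tester at (458,232), bar centre ≈(282,170). The side view shows the same. I'll crop closer for corner measurement.

```bash
cat > h.py <<'E'
import numpy as np,cv2
from station import ctrl
C={n:ctrl.get_calibration(n) for n in("top","side")}
def ray(n,uv):
    c=C[n];p=cv2.undistortPoints(np.array([[uv]],float),c["K"],c["dist_coeffs"])[0,0]
    R=c["extrinsics"][:3,:3];t=c["extrinsics"][:3,3]
    return -R.T@t,R.T@np.array([p[0],p[1],1])
def plane(n,uv,z):
    o,d=ray(n,uv);return o+d*(z-o[2])/d[2]
def tri(a,b):
    (o1,d1),(o2,d2)=ray("top",a),ray("side",b)
    A=np.stack([d1,-d2],1);s=np.linalg.lstsq(A,o2-o1,rcond=None)[0]
    p,q=o1+s[0]*d1,o2+s[1]*d2
    return (p+q)/2,np.linalg.norm(p-q)
def proj(n,P):
    c=C[n];R,t=c["extrinsics"][:3,:3],c["extrinsics"][:3,3]
    return cv2.projectPoints(np.array([P],float),cv2.Rodrigues(R)[0],t,c["K"],c["dist_coeffs"])[0][0,0]
def crops(name,lst,w=80,h=60,k=5):
    ims={n:ctrl.get_image(n) for n in set(l[0] for l in lst)};out=[]
    for n,u,v in lst:
        u0,v0=int(u-w//2),int(v-h//2);c=cv2.resize(ims[n][v0:v0+h,u0:u0+w],None,fx=k,fy=k,interpolation=cv2.INTER_CUBIC)
        for i in range(0,w,10):
            cv2.line(c,(i*k,0),(i*k,4 if (u0+i)%10 else 10),(0,255,0),1)
        cv2.putText(c,f"{n} u0={u0} v0={v0}",(3,h*k-6),0,.45,(0,0,255),1);out.append(c)
    rows=[np.hstack(out[i:i+2]) for i in range(0,len(out)-1,2)] or out
    cv2.imwrite(f"pics/{name}.png",np.vstack(rows)[...,::-1]);return ims
E
python3 - <<'E'
from h import *
crops("c1",[("top",206,230),("top",284,241),("side",266,284),("side",294,227)])
for uv in[(198,141),(367,149),(366,198),(195,190)]:print("bar top",plane("top",uv,.005).round(4))
for uv in[(242,165),(270,173),(218,289),(171,278)]:print("bar side",plane("side",uv,.005).round(4))
E
```

```text
bar top [0.6903 0.1911 0.005 ]
bar top [ 0.6655 -0.2091  0.005 ]
bar top [ 0.5483 -0.2028  0.005 ]
bar top [0.5719 0.1962 0.005 ]
bar side [ 0.6277 -0.2068  0.005 ]
bar side [ 0.545  -0.1928  0.005 ]
bar side [0.5723 0.1989 0.005 ]
bar side [0.6836 0.1958 0.005 ]
```

View pics/c1.png

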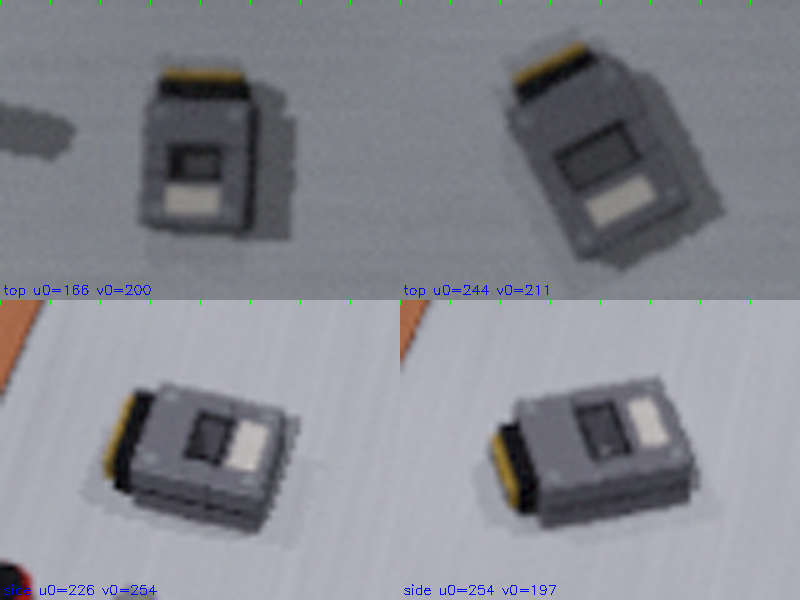

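Crops: the small CT's face corners are clear near (196,220)-(215,246), the larger CT's near (266,233)-(302,251) in the top view. Each is matched with the side view for triangulation.

```bash
python3 - <<'E'
from h import *
def T(x,y,u0,v0):return (u0+x/5-.4,v0+y/5-.4)
S=[("t+y",150,98,135,170),("t-y",250,98,165,85),("f+y",140,225,270,197),("f-y",243,232,290,115)]
M=[("t+y",108,112,143,192),("t-y",205,58,120,100),("f+y",185,255,290,160),("f-y",290,200,258,80)]
for nm,L,a,b in(("A",S,(166,200),(226,254)),("B",M,(244,211),(254,197))):
    P=[]
    for l,x,y,X,Y in L:
        p,e=tri(T(x,y,*a),T(X,Y,*b));P.append(p);print(nm,l,p.round(4),round(e,4))
    P=np.array(P);print(" c",P.mean(0).round(4),"w",np.linalg.norm(P[0]-P[1]),np.linalg.norm(P[2]-P[3]),"len",np.linalg.norm(P[0]-P[2]),np.linalg.norm(P[1]-P[3]))
    d=P[:2].mean(0)-P[2:].mean(0);d2=P[0]-P[1]+P[2]-P[3];print(" yaw",np.degrees(np.arctan2(d[1],d[0])),np.degrees(np.arctan2(-d2[0],d2[1])))
# stand, probe cap, switch
print("cap top/side",tri((115,210),(227,309)))
print("stand foot",plane("top",(138,219),0.005),plane("side",(231,351),.005))
for uv in[(415,206),(494,200),(501,258),(419,265)]:print("tester top",plane("top",uv,.06).round(4))
print("switch",tri((462,242),(331,107)))
crops("c2",[("top",137,217),("top",462,232),("side",230,335),("side",315,120)])
E
```

```text
A t+y [0.4982 0.1897 0.0237] 0.0048
A t-y [0.4969 0.1438 0.0249] 0.0062
A f+y [0.4391 0.1925 0.0276] 0.0067
A f-y [0.4378 0.1465 0.0241] 0.0024
 c [0.468  0.1681 0.0251] w 0.04600720264415267 0.0461268829699259 len 0.05931023536243507 0.05911326701158967
 yaw -2.6740114415880427 -1.614057367484214
B t+y [0.4658 0.0309 0.0245] 0.003
B t-y [ 0.4877 -0.0135  0.0362] 0.0048
B f+y [ 0.4012 -0.0035  0.0258] 0.0026
B f-y [ 0.4252 -0.051   0.026 ] 0.0027
 c [ 0.445  -0.0093  0.0281] w 0.05086560726650465 0.05322104433989219 len 0.07319202544365941 0.07351765898435111
 yaw 29.477420991173553 26.580283744464413
cap top/side (array([0.50469219, 0.32921793, 0.15471758]), np.float64(0.0003096982632774774))
stand foot [0.50489828 0.32776864 0.005     ] [0.50381614 0.33549319 0.005     ]
tester top [ 0.5202 -0.3011  0.06  ]
tester top [ 0.5316 -0.4744  0.06  ]
tester top [ 0.4047 -0.4801  0.06  ]
tester top [ 0.3912 -0.3034  0.06  ]
switch (array([ 0.42471197, -0.37911206,  0.11759562]), np.float64(0.022038984421282687))
```

View pics/c2.png

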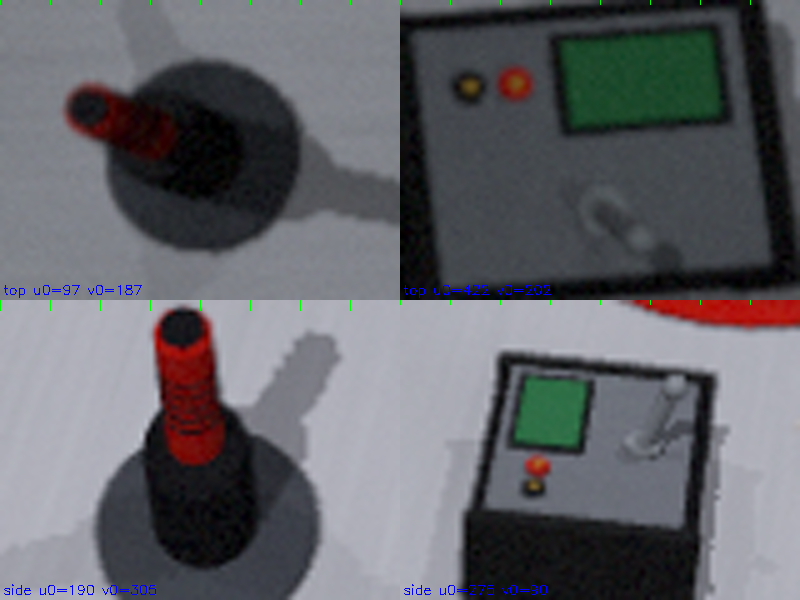

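Two CTs (small, medium; large absent). The probe stands at about (0.505, 0.329), and the toggle ball is at top (470,250), side (330,107). I'll start with the medium CT, gripping with a 30° back tilt so that it can be rotated upright.

```bash
cat >> h.py <<'E'
from scipy.spatial.transform import Rotation as Ro
def tool(yaw,tau,y=1):
    """tau = tilt of the tool from straight down toward +heading (deg); tool y across heading"""
    p,t=np.radians([yaw,tau]);z=np.array([np.sin(t)*np.cos(p),np.sin(t)*np.sin(p),-np.cos(t)])
    yy=y*np.array([-np.sin(p),np.cos(p),0]);return Ro.from_matrix(np.stack([np.cross(yy,z),yy,z],1))
H=ctrl.hold_point_z
def delta(g,R,base=None,back=0.):
    """scaled shift/turn taking the present pose so that grasp point is at g (or back behind it)"""
    o=ctrl.get_obs() if base is None else base
    z=R.as_matrix()[:,2];p=np.array(g)+(H-back)*z
    r=(R*Ro.from_rotvec(o["tool_rot"]).inv()).as_rotvec()
    print("tcp",p.round(3),"shift",((p-o["tool_pos"])/.4).round(4).tolist(),"turn",(r/np.pi).round(4).tolist())
def hold():
    o=ctrl.get_obs();R=Ro.from_rotvec(o["tool_rot"]).as_matrix();print("t",o["t"],"q",o["q"].round(2),"grasp",(o["tool_pos"]-H*R[:,2]).round(4),"z",R[:,2].round(3),"y",R[:,1].round(3),"F",o["contact_force"].round(1),"op",round(o["opening"],4),"gf",o["grip_force"])
E
python3 - <<'E'
from h import *
print("switch",tri((470,249.6),(329.6,106.8)),"hinge",tri((422+203/5,202+205/5),(275+240/5,90+147/5)))
R=tool(27.5,-30);g=[.4495,-.0067,.021]
delta(g,R,back=.12);delta(g,R)
E
```

```text
switch (array([ 0.42002166, -0.39964278,  0.10289645]), np.float64(0.0016831353517075768)) hinge (array([ 0.43638245, -0.40203359,  0.0541242 ]), np.float64(0.0036874058227127893))
tcp [0.494 0.017 0.109] shift [0.7973, -1.4574, -0.3054] turn [-0.0164, 0.1699, 0.2377]
tcp [ 0.441 -0.011  0.005] shift [0.6643, -1.5266, -0.5652] turn [-0.0164, 0.1699, 0.2377]
```

Emit:
jog_arm([
  [-1, [0.5, -0.9, 0], [-0.0164, 0.1699, 0.2377]],
  [-1, [0.5, -0.9, 0], [-0.0164, 0.1699, 0.2377]],
  [-1, [0.5, -0.9, 0], [-0.0164, 0.1699, 0.2377]],
  [-1, [0.5, -0.9, 0], [-0.0164, 0.1699, 0.2377]],
  [-1, [0.5, -0.9, 0], [-0.0164, 0.1699, 0.2377]],
  [-1, [0.5, -0.9, 0], [-0.0164, 0.1699, 0.2377]],
  [-1, [0.5, -0.9, 0], [-0.0164, 0.1699, 0.2377]],
  [-1, [0.5, -0.9, 0], [-0.0164, 0.1699, 0.2377]],
  [-1, [0.5, -0.9, 0], [-0.0164, 0.1699, 0.2377]],
  [-1, [0.5, -0.9, 0], [-0.0164, 0.1699, 0.2377]],
  [-1, [0.5, -0.9, 0], [-0.0164, 0.1699, 0.2377]],
  [-1, [0.5, -0.9, 0], [-0.0164, 0.1699, 0.2377]],
])

```text
t: 1.3
tool_pos: [0.3764, 0.2386, 0.2313]
tool_rot: [0.62, -2.554, 0.165]
contact_force: [-0.5, 0.5, 0.1]
opening: 0.0851
grip_force: 0.0
```

Emit:
jog_arm([
  [-1, [0.297, -0.557, -0.305], [0, 0, 0]],
  [-1, [0.297, -0.557, -0.305], [0, 0, 0]],
  [-1, [0.297, -0.557, -0.305], [0, 0, 0]],
  [-1, [0.297, -0.557, -0.305], [0, 0, 0]],
  [-1, [0.297, -0.557, -0.305], [0, 0, 0]],
  [-1, [0.297, -0.557, -0.305], [0, 0, 0]],
  [-1, [0.297, -0.557, -0.305], [0, 0, 0]],
  [-1, [0.297, -0.557, -0.305], [0, 0, 0]],
  [-1, [0.297, -0.557, -0.305], [0, 0, 0]],
  [-1, [0.297, -0.557, -0.305], [0, 0, 0]],
])

```text
t: 2.13
tool_pos: [0.4943, 0.0183, 0.1096]
tool_rot: [0.626, -2.553, 0.166]
contact_force: [0.9, 0.1, -0.5]
opening: 0.0854
grip_force: 0.0
```

```bash
python3 - <<'E'
from h import *
hold();R=tool(27.5,-30);g=[.4495,-.0067,.021]
delta(g,R,back=.12);delta(g,R)
crops("c3",[("top",280,215),("side",294,227)],w=160,h=120,k=2.5 and 3)
E
```

```text
t 2.1333 q [ 0.01  0.19  1.74 -0.23  1.68 -2.01] grasp [0.5026 0.0226 0.1258] z [-0.443 -0.23  -0.866] y [-0.462  0.887  0.001] F [ 0.9  0.1 -0.5] op 0.0854 gf 0.0
tcp [0.494 0.017 0.109] shift [0.0002, -0.0041, -0.0021] turn [-0.0004, -0.0, -0.0003]
tcp [ 0.441 -0.011  0.005] shift [-0.1328, -0.0733, -0.2619] turn [-0.0004, -0.0, -0.0003]
```

View pics/c3.png

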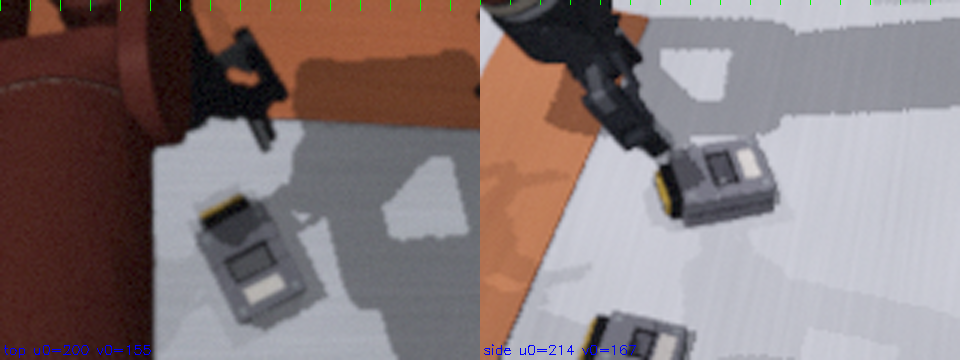

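The picture shows the open gripper just behind the medium CT, aligned with its axis, and the CT unmoved. Descend and grip.

Emit:
jog_arm([
  [-1, [-0.07, -0.04, -0.14], [0, 0, 0]],
  [-1, [-0.1, -0.055, -0.2], [0, 0, 0]],
  [-1, [-0.133, -0.073, -0.262], [0, 0, 0]],
  [-1, [-0.133, -0.073, -0.262], [0, 0, 0]],
  [-1, [-0.133, -0.073, -0.262], [0, 0, 0]],
  [-1, [-0.133, -0.073, -0.262], [0, 0, 0]],
  [-1, [-0.133, -0.073, -0.262], [0, 0, 0]],
  [-1, [-0.133, -0.073, -0.262], [0, 0, 0]],
])

```text
t: 2.9
tool_pos: [0.444, -0.0118, 0.0067]
tool_rot: [0.626, -2.557, 0.169]
contact_force: [0.0, 0.5, -0.0]
opening: 0.0857
grip_force: 0.0
```

Emit:
jog_arm([
  [1, [0, 0, 0], [0, 0, 0]],
  [1, [0, 0, 0], [0, 0, 0]],
  [1, [0, 0, 0], [0, 0, 0]],
  [1, [0, 0, 0], [0, 0, 0]],
  [1, [0, 0, 0], [0, 0, 0]],
  [1, [0, 0, 0], [0, 0, 0]],
  [1, [0, 0, 0], [0, 0, 0]],
  [1, [0, 0, 0], [0, 0, 0]],
  [1, [0, 0, 0], [0, 0, 0]],
  [1, [0, 0, 0], [0, 0, 0]],
], squeeze=50)

```text
t: 3.73
tool_pos: [0.4424, -0.012, 0.0055]
tool_rot: [0.625, -2.555, 0.167]
contact_force: [2.4, 3.0, 6.0]
opening: 0.057
grip_force: 56.4
```

```bash
python3 - <<'E'
from h import *
hold();R=tool(0,60)
delta([.50,-.06,.16],R); delta([.612,-.06,.16],R)
E
```

```text
t 3.7333 q [-0.04  0.23  1.9  -0.25  1.48 -2.01] grasp [ 0.4507 -0.0077  0.0217] z [-0.442 -0.23  -0.867] y [-0.461  0.887  0.   ] F [2.4 3.  6. ] op 0.057 gf 56.43418794963509
tcp [ 0.516 -0.06   0.151] shift [0.1845, -0.1201, 0.363] turn [0.1195, -0.4889, -0.1198]
tcp [ 0.628 -0.06   0.151] shift [0.4645, -0.1201, 0.363] turn [0.1195, -0.4889, -0.1198]
```

Emit:
jog_arm([
  [1, [0, 0, 0.06], [0, 0, 0]],
  [1, [0, 0, 0.13], [0, 0, 0]],
  [1, [0, 0, 0.2], [0, 0, 0]],
  [1, [0, 0, 0.28], [0, 0, 0]],
  [1, [0, 0, 0.363], [0, 0, 0]],
  [1, [0, 0, 0.363], [0, 0, 0]],
])

```text
t: 4.23
tool_pos: [0.4444, -0.0126, 0.1552]
tool_rot: [0.625, -2.562, 0.172]
contact_force: [2.1, 0.1, -2.1]
opening: 0.0572
grip_force: 55.5
```

Emit:
jog_arm([
  [1, [0.03, -0.01, 0], [0.12, -0.489, -0.12]],
  [1, [0.06, -0.02, 0], [0.12, -0.489, -0.12]],
  [1, [0.09, -0.03, 0], [0.12, -0.489, -0.12]],
  [1, [0.12, -0.04, 0], [0.12, -0.489, -0.12]],
  [1, [0.15, -0.05, 0], [0.12, -0.489, -0.12]],
  [1, [0.18, -0.06, 0], [0.12, -0.489, -0.12]],
  [1, [0.21, -0.07, 0], [0.12, -0.489, -0.12]],
  [1, [0.25, -0.08, 0], [0.12, -0.489, -0.12]],
  [1, [0.3, -0.09, 0], [0.12, -0.489, -0.12]],
  [1, [0.35, -0.1, 0], [0.12, -0.489, -0.12]],
  [1, [0.4, -0.11, 0], [0.12, -0.489, -0.12]],
  [1, [0.464, -0.12, 0], [0.12, -0.489, -0.12]],
])

```text
t: 5.23
tool_pos: [0.616, -0.0568, 0.1454]
tool_rot: [-0.07, 2.256, -0.008]
contact_force: [-0.2, 2.5, -4.5]
opening: 0.0572
grip_force: 55.3
```

```bash
python3 - <<'E'
from h import *
hold();delta([.612,-.06,.16],tool(0,60))
E
```

```text
t 5.2333 q [-0.34 -0.31  2.27  0.72  0.43 -2.52] grasp [ 0.6015 -0.0571  0.1572] z [ 0.773  0.018 -0.634] y [-0.048  0.998 -0.03 ] F [-0.2  2.5 -4.5] op 0.0572 gf 55.32661714358255
tcp [ 0.628 -0.06   0.151] shift [0.0305, -0.0081, 0.0132] turn [0.0106, -0.0518, -0.0144]
```

```bash
python3 - <<'E'
from h import *
delta([.63,-.06,.11],tool(0,60));delta([.63,-.06,.07],tool(0,60))
E
```

```text
tcp [ 0.646 -0.06   0.101] shift [0.0755, -0.0081, -0.1118] turn [0.0106, -0.0518, -0.0144]
tcp [ 0.646 -0.06   0.061] shift [0.0755, -0.0081, -0.2118] turn [0.0106, -0.0518, -0.0144]
```

Emit:
jog_arm([
  [1, [0.076, -0.008, 0], [0.0106, -0.0518, -0.0144]],
  [1, [0.076, -0.008, 0], [0.0106, -0.0518, -0.0144]],
  [1, [0.076, -0.008, 0], [0.0106, -0.0518, -0.0144]],
  [1, [0.076, -0.008, -0.06], [0.0106, -0.0518, -0.0144]],
  [1, [0.076, -0.008, -0.112], [0.0106, -0.0518, -0.0144]],
  [1, [0.076, -0.008, -0.112], [0.0106, -0.0518, -0.0144]],
  [1, [0.076, -0.008, -0.112], [0.0106, -0.0518, -0.0144]],
  [1, [0.076, -0.008, -0.112], [0.0106, -0.0518, -0.0144]],
  [1, [0.076, -0.008, -0.112], [0.0106, -0.0518, -0.0144]],
])

```text
t: 5.98
tool_pos: [0.6469, -0.0569, 0.1238]
tool_rot: [0.001, 2.12, -0.002]
contact_force: [0.6, 0.4, -4.1]
opening: 0.0573
grip_force: 55.3
```

```bash
python3 - <<'E'
from h import *
hold();delta([.63,-.06,.11],tool(0,60));delta([.63,-.06,.06],tool(0,60))
u,v=proj("top",[.636,-.06,.11]);U,V=proj("side",[.636,-.06,.11]);crops("c4",[("top",u,v),("side",U,V)])
E
```

```text
t 5.9833 q [-0.32 -0.18  2.27  1.4   0.27 -3.14] grasp [ 0.6309 -0.0568  0.1335] z [ 0.853 -0.001 -0.522] y [ 0.001  1.    -0.001] F [ 0.6  0.4 -4.1] op 0.0573 gf 55.33238349482417
tcp [ 0.646 -0.06   0.101] shift [-0.0017, -0.0078, -0.0578] turn [0.0003, -0.0081, 0.0003]
tcp [ 0.646 -0.06   0.051] shift [-0.0017, -0.0078, -0.1828] turn [0.0003, -0.0081, 0.0003]
```

View pics/c4.png

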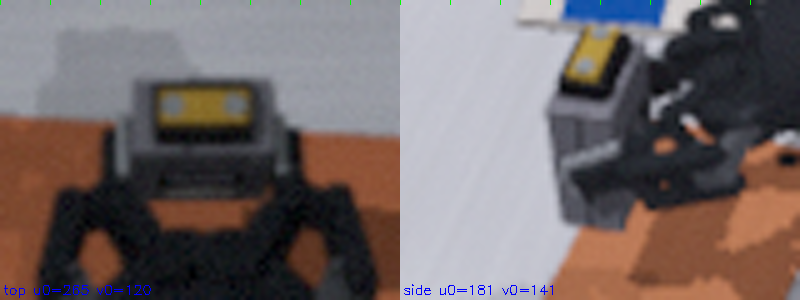

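The picture shows the medium CT upright in the grip over the bar, link on top at top-view px (305,141). However q6 has hit its limit and blocked the descent. I'll lay it flat again and regrasp with the hand turned half round and tilted 45°.

```bash
python3 - <<'E'
from h import *
delta([.48,-.02,.17],tool(0,-30))
E
```

```text
tcp [ 0.471 -0.02   0.154] shift [-0.4408, 0.0923, 0.0745] turn [0.0005, 0.4921, 0.0002]
```

Emit:
jog_arm([
  [1, [-0.03, 0.01, 0.07], [0, 0.492, 0]],
  [1, [-0.06, 0.02, 0.075], [0, 0.492, 0]],
  [1, [-0.1, 0.03, 0.075], [0, 0.492, 0]],
  [1, [-0.14, 0.04, 0.075], [0, 0.492, 0]],
  [1, [-0.18, 0.05, 0.075], [0, 0.492, 0]],
  [1, [-0.22, 0.06, 0.075], [0, 0.492, 0]],
  [1, [-0.26, 0.07, 0.075], [0, 0.492, 0]],
  [1, [-0.3, 0.08, 0.075], [0, 0.492, 0]],
  [1, [-0.34, 0.09, 0.075], [0, 0.492, 0]],
  [1, [-0.38, 0.092, 0.075], [0, 0.492, 0]],
  [1, [-0.42, 0.092, 0.075], [0, 0.492, 0]],
  [1, [-0.441, 0.092, 0.075], [0, 0.492, 0]],
])

```text
t: 7.08
tool_pos: [0.4698, -0.02, 0.155]
tool_rot: [0.016, -3.014, -0.021]
contact_force: [0.5, -0.2, -3.5]
opening: 0.0573
grip_force: 55.2
```

```bash
python3 - <<'E'
from h import *
hold();delta([.48,-.02,.06],tool(0,-30));delta([.48,-.02,.0225],tool(0,-30))
E
```

```text
t 7.0833 q [-0.19 -0.17  1.96 -0.01  1.48 -1.77] grasp [ 0.4722 -0.0202  0.1735] z [-0.128  0.013 -0.992] y [-0.01   1.     0.014] F [ 0.5 -0.2 -3.5] op 0.0573 gf 55.24268134497106
tcp [ 0.471 -0.02   0.044] shift [0.002, 0.0, -0.2779] turn [-0.0051, 0.1259, -0.0021]
tcp [ 0.471 -0.02   0.006] shift [0.002, 0.0, -0.3717] turn [-0.0051, 0.1259, -0.0021]
```

Emit:
jog_arm([
  [1, [0, 0, 0], [-0.005, 0.126, -0.002]],
  [1, [0, 0, 0], [-0.005, 0.126, -0.002]],
  [1, [0, 0, -0.08], [-0.005, 0.126, -0.002]],
  [1, [0, 0, -0.16], [-0.005, 0.126, -0.002]],
  [1, [0.002, 0, -0.24], [-0.005, 0.126, -0.002]],
  [1, [0.002, 0, -0.3], [-0.005, 0.126, -0.002]],
  [1, [0.002, 0, -0.34], [-0.005, 0.126, -0.002]],
  [1, [0.002, 0, -0.36], [-0.005, 0.126, -0.002]],
  [1, [0.002, 0, -0.372], [-0.005, 0.126, -0.002]],
  [1, [0.002, 0, -0.372], [-0.005, 0.126, -0.002]],
  [1, [0.002, 0, -0.372], [-0.005, 0.126, -0.002]],
])

```text
t: 8.0
tool_pos: [0.4723, -0.0201, 0.0055]
tool_rot: [0.0, -2.623, -0.002]
contact_force: [-0.4, -0.2, 0.3]
opening: 0.0573
grip_force: 55.4
```

Emit:
jog_arm([
  [-1, [0, 0, 0], [0, 0, 0]],
  [-1, [0, 0, 0], [0, 0, 0]],
  [-1, [0, 0, 0], [0, 0, 0]],
  [-1, [0, 0, 0], [0, 0, 0]],
  [-1, [0, 0, 0], [0, 0, 0]],
  [-1, [0.05, 0, 0.087], [0, 0, 0]],
  [-1, [0.1, 0, 0.173], [0, 0, 0]],
  [-1, [0.15, 0, 0.26], [0, 0, 0]],
  [-1, [0.2, 0, 0.35], [0, 0, 0]],
  [-1, [0.2, 0, 0.35], [0, 0, 0]],
])

```text
t: 8.83
tool_pos: [0.5576, -0.0207, 0.1523]
tool_rot: [-0.0, -2.636, 0.0]
contact_force: [0.8, 0.2, 0.9]
opening: 0.0852
grip_force: 0.0
```

```bash
python3 - <<'E'
from h import *
hold();delta([.55,-.02,.16],tool(0,-45,-1))
u,v=proj("top",[.475,-.02,.03]);U,V=proj("side",[.475,-.02,.03]);crops("c5",[("top",u,v),("side",U,V)])
E
```

```text
t 8.8333 q [-0.14  0.3   1.53 -0.07  1.81 -1.71] grasp [ 0.5667 -0.0207  0.1687] z [-0.485 -0.    -0.875] y [ 0.  1. -0.] F [0.8 0.2 0.9] op 0.0852 gf 0.0
tcp [ 0.537 -0.02   0.147] shift [-0.0521, 0.0017, -0.0138] turn [-0.6016, -0.0001, -0.7987]
```

View pics/c5.png

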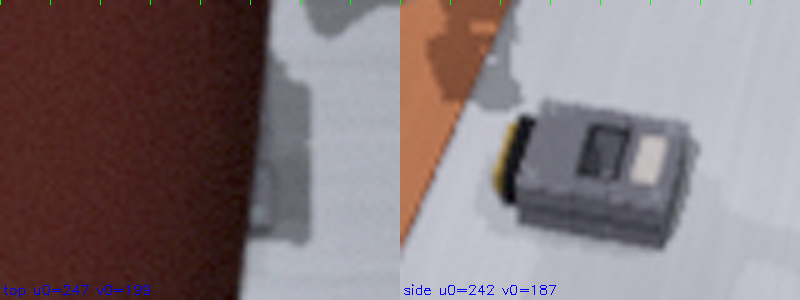

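Side picture: the medium CT lies flat again at about side px (271,205), square to x. Now I'll turn the hand half round.

Emit:
jog_arm([
  [-1, [0, 0, 0], [-0.3, 0, -0.4]],
  [-1, [0, 0, 0], [-0.3, 0, -0.4]],
  [-1, [0, 0, 0], [-0.3, 0, -0.4]],
  [-1, [0, 0, 0], [-0.3, 0, -0.4]],
  [-1, [0, 0, 0], [-0.3, 0, -0.4]],
  [-1, [0, 0, 0], [-0.3, 0, -0.4]],
  [-1, [0, 0, 0], [-0.3, 0, -0.4]],
  [-1, [0, 0, 0], [-0.3, 0, -0.4]],
  [-1, [0, 0, 0], [-0.3, 0, -0.4]],
  [-1, [0, 0, 0], [-0.3, 0, -0.4]],
  [-1, [0, 0, 0], [-0.3, 0, -0.4]],
  [-1, [0, 0, 0], [-0.3, 0, -0.4]],
])

```text
t: 9.93
tool_pos: [0.5488, -0.0197, 0.1414]
tool_rot: [-1.782, -1.982, 0.72]
contact_force: [0.3, 0.0, -0.1]
opening: 0.085
grip_force: 0.0
```

Emit:
jog_arm([
  [-1, [0, 0, 0], [-0.3, 0, -0.4]],
  [-1, [0, 0, 0], [-0.3, 0, -0.4]],
  [-1, [0, 0, 0], [-0.3, 0, -0.4]],
  [-1, [0, 0, 0], [-0.3, 0, -0.4]],
  [-1, [0, 0, 0], [-0.3, 0, -0.4]],
  [-1, [0, 0, 0], [-0.3, 0, -0.4]],
  [-1, [0, 0, 0], [-0.3, 0, -0.4]],
  [-1, [0, 0, 0], [-0.3, 0, -0.4]],
  [-1, [0, 0, 0], [-0.3, 0, -0.4]],
  [-1, [0, 0, 0], [-0.3, 0, -0.4]],
  [-1, [0, 0, 0], [-0.3, 0, -0.4]],
  [-1, [0, 0, 0], [-0.3, 0, -0.4]],
])

```text
t: 10.93
tool_pos: [0.5489, -0.0197, 0.1414]
tool_rot: [-2.873, -0.205, 1.165]
contact_force: [0.7, -0.7, -0.3]
opening: 0.0853
grip_force: 0.0
```

```bash
python3 - <<'E'
from h import *
hold();R=tool(0,-45,-1);g=[.48,-.02,.021];delta(g,R,back=.12);delta(g,R)
E
```

```text
t 10.9333 q [-0.12  0.46  1.42 -0.11  2.02  1.3 ] grasp [ 0.5619 -0.0194  0.1549] z [-0.695 -0.018 -0.719] y [ 0.109 -0.991 -0.081] F [ 0.7 -0.7 -0.3] op 0.0853 gf 0.0
tcp [ 0.552 -0.02   0.093] shift [0.0069, -0.0008, -0.122] turn [-0.0262, 0.0048, -0.0347]
tcp [ 0.467 -0.02   0.008] shift [-0.2053, -0.0008, -0.3341] turn [-0.0262, 0.0048, -0.0347]
```

Emit:
jog_arm([
  [-1, [0.007, 0, -0.06], [-0.026, 0.005, -0.035]],
  [-1, [0.007, 0, -0.122], [-0.026, 0.005, -0.035]],
  [-1, [0.007, 0, -0.122], [-0.026, 0.005, -0.035]],
  [-1, [-0.05, 0, -0.18], [-0.026, 0.005, -0.035]],
  [-1, [-0.1, 0, -0.23], [-0.026, 0.005, -0.035]],
  [-1, [-0.15, 0, -0.28], [-0.026, 0.005, -0.035]],
  [-1, [-0.205, -0.001, -0.334], [-0.026, 0.005, -0.035]],
  [-1, [-0.205, -0.001, -0.334], [-0.026, 0.005, -0.035]],
  [-1, [-0.205, -0.001, -0.334], [-0.026, 0.005, -0.035]],
])

```text
t: 11.68
tool_pos: [0.4656, -0.0199, 0.009]
tool_rot: [-2.899, -0.01, 1.204]
contact_force: [0.8, -0.0, 1.2]
opening: 0.0853
grip_force: 0.0
```

Emit:
jog_arm([
  [1, [0, 0, 0], [0, 0, 0]],
  [1, [0, 0, 0], [0, 0, 0]],
  [1, [0, 0, 0], [0, 0, 0]],
  [1, [0, 0, 0], [0, 0, 0]],
  [1, [0, 0, 0], [0, 0, 0]],
  [1, [0, 0, 0], [0, 0, 0]],
  [1, [0, 0, 0], [0, 0, 0]],
  [1, [0, 0, 0], [0, 0, 0]],
  [1, [0, 0, 0], [0, 0, 0]],
  [1, [0, 0, 0], [0, 0, 0]],
], squeeze=50)

```text
t: 12.52
tool_pos: [0.4709, -0.0204, 0.0117]
tool_rot: [-2.906, -0.008, 1.19]
contact_force: [3.9, 1.1, 5.8]
opening: 0.0569
grip_force: 55.1
```

Emit:
jog_arm([
  [1, [0, 0, 0.06], [0, 0, 0]],
  [1, [0, 0, 0.13], [0, 0, 0]],
  [1, [0, 0, 0.2], [0, 0, 0]],
  [1, [0, 0, 0.28], [0, 0, 0]],
  [1, [0, 0, 0.36], [0, 0, 0]],
  [1, [0, 0, 0.36], [0, 0, 0]],
])

```text
t: 13.02
tool_pos: [0.4719, -0.0208, 0.1596]
tool_rot: [2.911, 0.007, -1.181]
contact_force: [0.6, -0.9, -2.4]
opening: 0.0575
grip_force: 54.6
```

```bash
python3 - <<'E'
from h import *
hold();delta([.60,-.06,.16],tool(0,45,-1))
E
```

```text
t 13.0167 q [-0.14  0.28  1.62 -0.11  2.    1.42] grasp [ 0.4849 -0.0208  0.1731] z [-0.697 -0.002 -0.717] y [ 0.005 -1.    -0.001] F [ 0.6 -0.9 -2.4] op 0.0575 gf 54.63583982549608
tcp [ 0.613 -0.06   0.147] shift [0.3534, -0.098, -0.0322] turn [0.0008, -0.4954, -0.0015]
```

Emit:
jog_arm([
  [1, [0.03, -0.01, 0], [0, -0.495, 0]],
  [1, [0.06, -0.02, 0], [0, -0.495, 0]],
  [1, [0.09, -0.03, 0], [0, -0.495, 0]],
  [1, [0.12, -0.04, 0], [0, -0.495, 0]],
  [1, [0.15, -0.05, 0], [0, -0.495, 0]],
  [1, [0.18, -0.06, 0], [0, -0.495, 0]],
  [1, [0.21, -0.07, 0], [0, -0.495, 0]],
  [1, [0.24, -0.08, 0], [0, -0.495, 0]],
  [1, [0.27, -0.09, 0], [0, -0.495, 0]],
  [1, [0.3, -0.098, 0], [0, -0.495, 0]],
  [1, [0.33, -0.098, 0], [0, -0.495, 0]],
  [1, [0.353, -0.098, 0], [0, -0.495, 0]],
])

```text
t: 14.02
tool_pos: [0.6091, -0.0597, 0.1525]
tool_rot: [2.936, 0.006, 1.108]
contact_force: [0.6, 2.3, -3.7]
opening: 0.0575
grip_force: 54.4
```

```bash
python3 - <<'E'
from h import *
hold();R=tool(0,45,-1);delta([.605,-.06,.12],R);delta([.605,-.06,.07],R)
E
```

```text
t 14.0167 q [-0.31 -0.3   2.19  0.37  0.59  1.01] grasp [ 0.5968 -0.0596  0.1666] z [ 0.661 -0.002 -0.751] y [ 0.003 -1.     0.004] F [ 0.6  2.3 -3.7] op 0.0575 gf 54.43231995217502
tcp [ 0.618 -0.06   0.107] shift [0.0228, -0.0009, -0.1144] turn [0.0014, -0.0203, -0.0008]
tcp [ 0.618 -0.06   0.057] shift [0.0228, -0.0009, -0.2394] turn [0.0014, -0.0203, -0.0008]
```

Emit:
jog_arm([
  [1, [0.023, -0.001, -0.04], [0.001, -0.02, -0.001]],
  [1, [0.023, -0.001, -0.08], [0.001, -0.02, -0.001]],
  [1, [0.023, -0.001, -0.12], [0.001, -0.02, -0.001]],
  [1, [0.023, -0.001, -0.16], [0.001, -0.02, -0.001]],
  [1, [0.023, -0.001, -0.2], [0.001, -0.02, -0.001]],
  [1, [0.023, -0.001, -0.24], [0.001, -0.02, -0.001]],
  [1, [0.023, -0.001, -0.24], [0.001, -0.02, -0.001]],
  [1, [0.023, -0.001, -0.24], [0.001, -0.02, -0.001]],
  [1, [0.023, -0.001, -0.24], [0.001, -0.02, -0.001]],
])

```text
t: 14.77
tool_pos: [0.6188, -0.0598, 0.0578]
tool_rot: [2.905, 0.001, 1.195]
contact_force: [0.3, 0.0, -1.9]
opening: 0.0569
grip_force: 54.9
```

```bash
python3 - <<'E'
from h import *
hold();R=tool(0,45,-1);delta([.605,-.06,.051],R)
u,v=proj("top",[.615,-.06,.07]);U,V=proj("side",[.615,-.06,.06]);crops("c6",[("top",u,v),("side",U,V)])
E
```

```text
t 14.7667 q [-0.32 -0.11  2.24  0.73  0.33  0.64] grasp [ 0.6057 -0.0598  0.0711] z [ 0.704 -0.    -0.71 ] y [ 0.    -1.     0.001] F [ 0.3  0.  -1.9] op 0.0569 gf 54.9035491514951
tcp [ 0.618 -0.06   0.038] shift [-0.0015, -0.0004, -0.05] turn [0.0003, -0.0015, -0.0001]
```

View pics/c6.png

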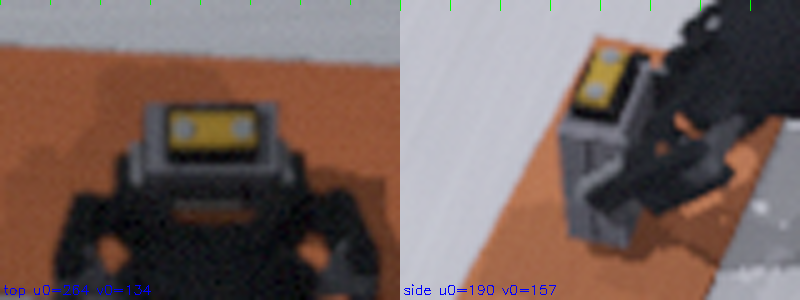

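Upright over the bar (link at top px (306,160), side px (311,173)). Lower it gently.

Emit:
jog_arm([
  [1, [-0.001, 0, -0.02], [0, -0.0015, 0]],
  [1, [-0.001, 0, -0.035], [0, -0.0015, 0]],
  [1, [-0.001, 0, -0.045], [0, -0.0015, 0]],
  [1, [-0.001, 0, -0.05], [0, -0.0015, 0]],
  [1, [-0.001, 0, -0.05], [0, -0.0015, 0]],
  [1, [-0.001, 0, -0.05], [0, -0.0015, 0]],
])

```text
t: 15.37
tool_pos: [0.6191, -0.06, 0.0388]
tool_rot: [2.9, 0.001, 1.205]
contact_force: [0.8, -0.9, -4.4]
opening: 0.0572
grip_force: 55.0
```

Emit:
jog_arm([
  [1, [0, 0, -0.003], [0, 0, 0]],
  [1, [0, 0, -0.006], [0, 0, 0]],
  [1, [0, 0, -0.006], [0, 0, 0]],
])

```text
t: 15.62
tool_pos: [0.6188, -0.0599, 0.0358]
tool_rot: [2.901, 0.001, 1.204]
contact_force: [-0.6, 0.8, -4.4]
opening: 0.0572
grip_force: 55.0
```

Emit:
jog_arm([
  [1, [0, 0, -0.002], [0, 0, 0]],
  [1, [0, 0, -0.004], [0, 0, 0]],
  [1, [0, 0, -0.004], [0, 0, 0]],
])

```text
t: 15.87
tool_pos: [0.6197, -0.0602, 0.0353]
tool_rot: [2.899, 0.001, 1.206]
contact_force: [-0.9, 1.4, 0.6]
opening: 0.0571
grip_force: 55.6
```

Emit:
jog_arm([
  [1, [0, 0, -0.002], [0, 0, 0]],
  [1, [0, 0, -0.004], [0, 0, 0]],
  [1, [0, 0, -0.004], [0, 0, 0]],
])

```text
t: 16.12
tool_pos: [0.6207, -0.0605, 0.0353]
tool_rot: [2.897, 0.001, 1.209]
contact_force: [-4.7, 3.0, 7.8]
opening: 0.0569
grip_force: 56.4
```

Emit:
jog_arm([
  [1, [0, 0, -0.002], [0, 0, 0]],
  [1, [0, 0, -0.004], [0, 0, 0]],
  [1, [0, 0, -0.004], [0, 0, 0]],
])

```text
t: 16.37
tool_pos: [0.6218, -0.0607, 0.0353]
tool_rot: [2.895, 0.001, 1.213]
contact_force: [-7.7, 3.3, 12.7]
opening: 0.0569
grip_force: 57.0
```

Emit:
jog_arm([
  [1, [0, 0, 0.006], [0, 0, 0]],
  [1, [0, 0, 0.006], [0, 0, 0]],
  [-1, [0, 0, 0.006], [0, 0, 0]],
  [-1, [0, 0, 0.006], [0, 0, 0]],
  [-1, [0, 0, 0.006], [0, 0, 0]],
  [-1, [0, 0, 0.006], [0, 0, 0]],
  [-1, [0, 0, 0.006], [0, 0, 0]],
  [-1, [0, 0, 0.006], [0, 0, 0]],
  [-1, [0, 0, 0.006], [0, 0, 0]],
])

```text
t: 17.12
tool_pos: [0.6187, -0.0599, 0.0332]
tool_rot: [2.901, 0.001, 1.203]
contact_force: [-0.1, 0.3, 0.4]
opening: 0.0854
grip_force: 0.0
```

Emit:
jog_arm([
  [-1, [-0.03, 0, 0.036], [0, 0, 0]],
  [-1, [-0.08, 0, 0.08], [0, 0, 0]],
  [-1, [-0.14, 0, 0.14], [0, 0, 0]],
  [-1, [-0.2, 0, 0.2], [0, 0, 0]],
  [-1, [-0.24, 0, 0.28], [0, 0, 0]],
  [-1, [-0.24, 0, 0.36], [0, 0, 0]],
  [-1, [-0.24, 0, 0.4], [0, 0, 0]],
  [-1, [-0.24, 0, 0.4], [0, 0, 0]],
])

```text
t: 17.78
tool_pos: [0.5249, -0.061, 0.2007]
tool_rot: [2.89, 0.003, 1.217]
contact_force: [0.7, -0.1, 0.1]
opening: 0.0854
grip_force: 0.0
```

```bash
python3 - <<'E'
from h import *
hold();g=[.472,.168,.021];R=tool(-2,-45,-1);delta(g,R,back=.14);delta(g,R)
crops("c7",[("top",300,165),("top",206,230),("side",305,190),("side",266,284)])
E
```

```text
t 17.7833 q [-0.41 -0.69  2.39  0.43  0.74  0.95] grasp [ 0.5115 -0.0609  0.2138] z [ 0.715 -0.004 -0.699] y [-0.    -1.     0.006] F [ 0.7 -0.1  0.1] op 0.0854 gf 0.0
tcp [0.558 0.165 0.107] shift [0.0821, 0.5651, -0.2349] turn [0.0103, 0.5037, -0.01]
tcp [0.459 0.168 0.008] shift [-0.1653, 0.5737, -0.4824] turn [0.0103, 0.5037, -0.01]
```

View pics/c7.png

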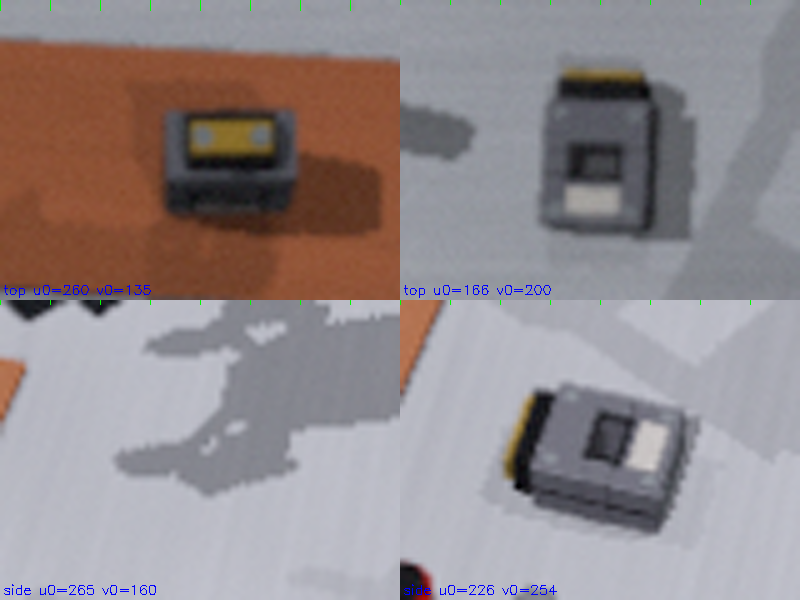

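Medium stands on the bar with its link at top px (306,163); the small CT is unmoved. On to the small one.

Emit:
jog_arm([
  [-1, [0, 0.08, 0], [0.01, 0.504, -0.01]],
  [-1, [0, 0.16, 0], [0.01, 0.504, -0.01]],
  [-1, [0, 0.24, 0], [0.01, 0.504, -0.01]],
  [-1, [0.02, 0.32, 0], [0.01, 0.504, -0.01]],
  [-1, [0.04, 0.4, 0], [0.01, 0.504, -0.01]],
  [-1, [0.06, 0.48, 0], [0.01, 0.504, -0.01]],
  [-1, [0.08, 0.56, 0], [0.01, 0.504, -0.01]],
  [-1, [0.082, 0.565, -0.05], [0.01, 0.504, -0.01]],
  [-1, [0.082, 0.565, -0.1], [0.01, 0.504, -0.01]],
  [-1, [0.082, 0.565, -0.15], [0.01, 0.504, -0.01]],
  [-1, [0.082, 0.565, -0.2], [0.01, 0.504, -0.01]],
  [-1, [0.082, 0.565, -0.235], [0.01, 0.504, -0.01]],
])

```text
t: 18.88
tool_pos: [0.5539, 0.1662, 0.0948]
tool_rot: [-2.942, 0.052, 1.06]
contact_force: [0.0, -0.1, -0.6]
opening: 0.0855
grip_force: 0.0
```

```bash
python3 - <<'E'
from h import *
hold();g=[.471,.168,.021];R=tool(-2,-45,-1);delta(g,R,back=.12);delta(g,R)
E
```

```text
t 18.8833 q [0.12 0.51 1.42 0.1  1.9  1.72] grasp [0.5658 0.1657 0.1092] z [-0.637  0.025 -0.77 ] y [-0.036 -0.999 -0.002] F [ 0.  -0.1 -0.6] op 0.0855 gf 0.0
tcp [0.543 0.166 0.093] shift [-0.0283, -0.0017, -0.0055] turn [0.0003, 0.0299, 0.0004]
tcp [0.458 0.168 0.008] shift [-0.2403, 0.0057, -0.2176] turn [0.0003, 0.0299, 0.0004]
```

Emit:
jog_arm([
  [-1, [-0.01, 0, 0], [0, 0.03, 0]],
  [-1, [-0.08, 0, -0.058], [0, 0.03, 0]],
  [-1, [-0.14, 0.002, -0.118], [0, 0.03, 0]],
  [-1, [-0.2, 0.004, -0.178], [0, 0.03, 0]],
  [-1, [-0.24, 0.006, -0.218], [0, 0.03, 0]],
  [-1, [-0.24, 0.006, -0.218], [0, 0.03, 0]],
  [-1, [-0.24, 0.006, -0.218], [0, 0.03, 0]],
])

```text
t: 19.47
tool_pos: [0.4569, 0.1683, 0.0097]
tool_rot: [-2.894, 0.053, 1.191]
contact_force: [-0.0, 0.4, -0.2]
opening: 0.0854
grip_force: 0.0
```

Emit:
jog_arm([
  [1, [0, 0, 0], [0, 0, 0]],
  [1, [0, 0, 0], [0, 0, 0]],
  [1, [0, 0, 0], [0, 0, 0]],
  [1, [0, 0, 0], [0, 0, 0]],
  [1, [0, 0, 0], [0, 0, 0]],
  [1, [0, 0, 0], [0, 0, 0]],
  [1, [0, 0, 0], [0, 0, 0]],
  [1, [0, 0, 0], [0, 0, 0]],
  [1, [0, 0, 0], [0, 0, 0]],
  [1, [0, 0, 0], [0, 0, 0]],
], squeeze=50)

```text
t: 20.3
tool_pos: [0.4613, 0.1686, 0.0136]
tool_rot: [-2.898, 0.053, 1.175]
contact_force: [5.0, -0.0, 5.5]
opening: 0.0468
grip_force: 52.6
```

Emit:
jog_arm([
  [1, [0, 0, 0.06], [0, 0, 0]],
  [1, [0, 0, 0.13], [0, 0, 0]],
  [1, [0, 0, 0.2], [0, 0, 0]],
  [1, [0, 0, 0.28], [0, 0, 0]],
  [1, [0, 0, 0.36], [0, 0, 0]],
  [1, [0, 0, 0.36], [0, 0, 0]],
])

```text
t: 20.8
tool_pos: [0.4623, 0.1689, 0.1618]
tool_rot: [-2.901, 0.052, 1.166]
contact_force: [1.3, 0.7, -1.2]
opening: 0.0469
grip_force: 52.0
```

```bash
python3 - <<'E'
from h import *
hold();R=tool(0,45,-1);delta([.61,.1,.16],R)
E
```

```text
t 20.8 q [0.13 0.29 1.6  0.13 2.   1.75] grasp [0.4752 0.1685 0.1753] z [-0.692  0.026 -0.722] y [-0.036 -0.999 -0.001] F [ 1.3  0.7 -1.2] op 0.0469 gf 52.031683064997196
tcp [0.623 0.1   0.147] shift [0.4024, -0.1724, -0.0375] turn [-0.0092, -0.4933, 0.0088]
```

Emit:
jog_arm([
  [1, [0.03, -0.01, 0], [-0.009, -0.493, 0.009]],
  [1, [0.06, -0.03, 0], [-0.009, -0.493, 0.009]],
  [1, [0.1, -0.05, 0], [-0.009, -0.493, 0.009]],
  [1, [0.14, -0.07, 0], [-0.009, -0.493, 0.009]],
  [1, [0.18, -0.09, 0], [-0.009, -0.493, 0.009]],
  [1, [0.21, -0.1, 0], [-0.009, -0.493, 0.009]],
  [1, [0.24, -0.12, 0], [-0.009, -0.493, 0.009]],
  [1, [0.27, -0.13, 0], [-0.009, -0.493, 0.009]],
  [1, [0.3, -0.14, 0], [-0.009, -0.493, 0.009]],
  [1, [0.34, -0.15, 0], [-0.009, -0.493, 0.009]],
  [1, [0.37, -0.16, 0], [-0.009, -0.493, 0.009]],
  [1, [0.402, -0.172, 0], [-0.009, -0.493, 0.009]],
])

```text
t: 21.8
tool_pos: [0.6195, 0.0996, 0.1549]
tool_rot: [-2.935, 0.003, -1.12]
contact_force: [0.5, 0.4, -2.8]
opening: 0.047
grip_force: 52.0
```

```bash
python3 - <<'E'
from h import *
hold();R=tool(0,45,-1);delta([.613,.1,.1],R);delta([.613,.1,.055],R)
E
```

```text
t 21.8 q [ 0.06 -0.26  2.16 -0.08  0.52  1.69] grasp [0.607  0.0997 0.1689] z [ 0.666 -0.    -0.746] y [-0.001 -1.    -0.001] F [ 0.5  0.4 -2.8] op 0.047 gf 51.953181736171246
tcp [0.626 0.1   0.087] shift [0.0169, 0.0009, -0.1704] turn [-0.0003, -0.0178, 0.0004]
tcp [0.626 0.1   0.042] shift [0.0169, 0.0009, -0.2829] turn [-0.0003, -0.0178, 0.0004]
```

Emit:
jog_arm([
  [1, [0.017, 0.001, -0.04], [0, -0.018, 0]],
  [1, [0.017, 0.001, -0.08], [0, -0.018, 0]],
  [1, [0.017, 0.001, -0.12], [0, -0.018, 0]],
  [1, [0.017, 0.001, -0.16], [0, -0.018, 0]],
  [1, [0.017, 0.001, -0.2], [0, -0.018, 0]],
  [1, [0.017, 0.001, -0.24], [0, -0.018, 0]],
  [1, [0.017, 0.001, -0.27], [0, -0.018, 0]],
  [1, [0.017, 0.001, -0.283], [0, -0.018, 0]],
  [1, [0.017, 0.001, -0.283], [0, -0.018, 0]],
  [1, [0.017, 0.001, -0.283], [0, -0.018, 0]],
])

```text
t: 22.63
tool_pos: [0.6264, 0.1001, 0.042]
tool_rot: [-2.905, 0.003, -1.195]
contact_force: [0.4, 0.2, -1.4]
opening: 0.047
grip_force: 52.0
```

```bash
python3 - <<'E'
from h import *
hold();R=tool(0,45,-1);delta([.613,.1,.055],R)
u,v=proj("top",[.622,.1,.06]);U,V=proj("side",[.622,.1,.05]);crops("c8",[("top",u,v),("side",U,V)])
E
```

```text
t 22.6333 q [ 0.06 -0.03  2.2  -0.22  0.2   1.83] grasp [0.6132 0.1001 0.0553] z [ 0.704 -0.001 -0.711] y [-0.002 -1.    -0.001] F [ 0.4  0.2 -1.4] op 0.047 gf 52.005502581596375
tcp [0.626 0.1   0.042] shift [-0.0004, -0.0001, -0.0005] turn [-0.0003, -0.0016, 0.0006]
```

View pics/c8.png

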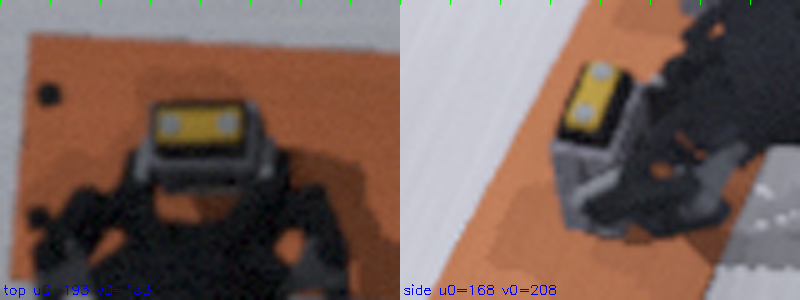

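Small CT upright over the bar, link at top px (233,158). Lower it: contact expected near TCP z = 0.028.

Emit:
jog_arm([
  [1, [0, 0, -0.01], [0, 0, 0]],
  [1, [0, 0, -0.018], [0, 0, 0]],
  [1, [0, 0, -0.025], [0, 0, 0]],
  [1, [0, 0, -0.028], [0, 0, 0]],
  [1, [0, 0, -0.028], [0, 0, 0]],
])

```text
t: 23.15
tool_pos: [0.6268, 0.1, 0.0311]
tool_rot: [-2.905, 0.004, -1.196]
contact_force: [0.8, 0.1, -1.8]
opening: 0.0469
grip_force: 52.0
```

Emit:
jog_arm([
  [1, [0, 0, -0.002], [0, 0, 0]],
  [1, [0, 0, -0.004], [0, 0, 0]],
  [1, [0, 0, -0.004], [0, 0, 0]],
])

```text
t: 23.4
tool_pos: [0.6272, 0.1001, 0.0301]
tool_rot: [-2.904, 0.004, -1.198]
contact_force: [-0.1, 0.5, -1.9]
opening: 0.0468
grip_force: 52.0
```

Emit:
jog_arm([
  [1, [0, 0, -0.002], [0, 0, 0]],
  [1, [0, 0, -0.004], [0, 0, 0]],
  [1, [0, 0, -0.004], [0, 0, 0]],
])

```text
t: 23.65
tool_pos: [0.6271, 0.1001, 0.0284]
tool_rot: [-2.904, 0.004, -1.197]
contact_force: [0.2, 0.3, -2.2]
opening: 0.0471
grip_force: 52.0
```

Emit:
jog_arm([
  [1, [0, 0, -0.002], [0, 0, 0]],
  [1, [0, 0, -0.004], [0, 0, 0]],
  [1, [0, 0, -0.004], [0, 0, 0]],
])

```text
t: 23.9
tool_pos: [0.6271, 0.1001, 0.0268]
tool_rot: [-2.904, 0.004, -1.197]
contact_force: [0.4, -0.4, -1.9]
opening: 0.0471
grip_force: 52.0
```

Emit:
jog_arm([
  [1, [0, 0, -0.002], [0, 0, 0]],
  [1, [0, 0, -0.004], [0, 0, 0]],
  [1, [0, 0, -0.004], [0, 0, 0]],
])

```text
t: 24.15
tool_pos: [0.6276, 0.1002, 0.0259]
tool_rot: [-2.903, 0.003, -1.199]
contact_force: [0.5, -0.1, -1.6]
opening: 0.0469
grip_force: 52.3
```

Emit:
jog_arm([
  [1, [0, 0, -0.002], [0, 0, 0]],
  [1, [0, 0, -0.004], [0, 0, 0]],
  [1, [0, 0, -0.004], [0, 0, 0]],
])

```text
t: 24.4
tool_pos: [0.6288, 0.1003, 0.0258]
tool_rot: [-2.901, 0.003, -1.204]
contact_force: [-2.7, 0.2, 4.1]
opening: 0.0467
grip_force: 53.0
```

Emit:
jog_arm([
  [1, [0, 0, 0.003], [0, 0, 0]],
  [1, [0, 0, 0.003], [0, 0, 0]],
  [-1, [0, 0, 0.003], [0, 0, 0]],
  [-1, [0, 0, 0.003], [0, 0, 0]],
  [-1, [0, 0, 0.003], [0, 0, 0]],
  [-1, [0, 0, 0.003], [0, 0, 0]],
  [-1, [0, 0, 0.003], [0, 0, 0]],
  [-1, [0, 0, 0.003], [0, 0, 0]],
  [-1, [0, 0, 0.003], [0, 0, 0]],
])

```text
t: 25.15
tool_pos: [0.6271, 0.1001, 0.0249]
tool_rot: [-2.904, 0.004, -1.198]
contact_force: [0.3, -0.7, 0.3]
opening: 0.0853
grip_force: 0.0
```

Emit:
jog_arm([
  [-1, [-0.03, 0, 0.036], [0, 0, 0]],
  [-1, [-0.08, 0, 0.08], [0, 0, 0]],
  [-1, [-0.14, 0, 0.14], [0, 0, 0]],
  [-1, [-0.2, 0, 0.2], [0, 0, 0]],
  [-1, [-0.24, 0, 0.28], [0, 0, 0]],
  [-1, [-0.24, 0, 0.36], [0, 0, 0]],
  [-1, [-0.24, 0, 0.42], [0, 0, 0]],
  [-1, [-0.24, 0, 0.42], [0, 0, 0]],
])

```text
t: 25.82
tool_pos: [0.5342, 0.1005, 0.2024]
tool_rot: [-2.894, 0.004, -1.218]
contact_force: [1.1, -0.6, 1.0]
opening: 0.0853
grip_force: 0.0
```

```bash
cat >> h.py <<'E'
def gold(im,box):
    u0,v0,u1,v1=box;h=cv2.cvtColor(im[v0:v1,u0:u1],cv2.COLOR_RGB2HSV);m=cv2.inRange(h,(20,100,60),(32,255,255))
    n,l,s,c=cv2.connectedComponentsWithStats(m);return [((c[i]+[u0,v0]).round(1).tolist(),s[i].tolist()) for i in range(1,n) if s[i,4]>25]
E
python3 - <<'E'
from h import *
hold();ims=crops("c9",[("top",268,165),("side",230,225)],w=180,h=140,k=2)
for n,b in(("top",(190,100,400,260)),("side",(160,140,330,320))):
    for c in gold(ims[n],b):print(n,c,plane(n,c[0],.077).round(4),plane(n,c[0],.093).round(4))
R=tool(-45,0,-1);delta([.36,-.4,.16],R);
E
```

```text
t 25.8167 q [ 0.08 -0.62  2.34 -0.09  0.62  1.7 ] grasp [0.5208 0.1005 0.2154] z [ 0.715  0.001 -0.699] y [-0.002 -1.    -0.002] F [ 1.1 -0.6  1. ] op 0.0853 gf 0.0
top ([233.1, 160.1], [35, 56, 17, 8, 84]) [0.6249 0.0989 0.077 ] [0.6209 0.0971 0.093 ]
top ([305.9, 162.1], [108, 59, 17, 7, 84]) [ 0.6183 -0.0621  0.077 ] [ 0.6145 -0.0615  0.093 ]
side ([230.9, 179.9], [66, 35, 10, 11, 55]) [ 0.6162 -0.0699  0.077 ] [ 0.6108 -0.0538  0.093 ]
side ([206.8, 232.2], [41, 86, 12, 14, 70]) [0.6216 0.1052 0.077 ] [0.616  0.1178 0.093 ]
tcp [ 0.36  -0.4    0.141] shift [-0.4294, -1.2504, -0.1343] turn [0.0979, 0.2369, -0.236]
```

View pics/c9.png

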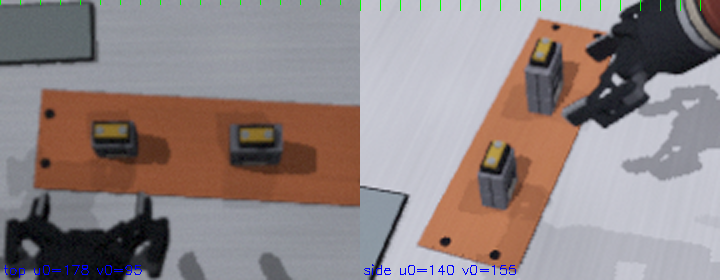

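Both stand on the bar (small link top px (233,160), medium (306,162); triangulated ≈(.624,.100) and (.613,-.060)). Now the switch: shut fingers, approach from the robot side.

```bash
python3 - <<'E'
from h import *
R=tool(3,0,-1);delta([.37,-.4,.16],R)
E
```

```text
tcp [ 0.37  -0.4    0.141] shift [-0.4044, -1.2504, -0.1343] turn [-0.0068, 0.2501, 0.0166]
```

Emit:
jog_arm([
  [1, [-0.06, -0.08, 0], [-0.007, 0.25, 0.017]],
  [1, [-0.12, -0.16, 0], [-0.007, 0.25, 0.017]],
  [1, [-0.18, -0.24, 0], [-0.007, 0.25, 0.017]],
  [1, [-0.24, -0.32, 0], [-0.007, 0.25, 0.017]],
  [1, [-0.3, -0.4, 0], [-0.007, 0.25, 0.017]],
  [1, [-0.35, -0.48, 0], [-0.007, 0.25, 0.017]],
  [1, [-0.4, -0.56, 0], [-0.007, 0.25, 0.017]],
  [1, [-0.4, -0.65, 0], [-0.007, 0.25, 0.017]],
  [1, [-0.4, -0.74, 0], [-0.007, 0.25, 0.017]],
  [1, [-0.4, -0.83, 0], [-0.007, 0.25, 0.017]],
  [1, [-0.4, -0.92, 0], [-0.007, 0.25, 0.017]],
  [1, [-0.4, -1.0, 0], [-0.007, 0.25, 0.017]],
])

```text
t: 26.92
tool_pos: [0.3699, -0.3014, 0.1901]
tool_rot: [-3.138, -0.083, 0.01]
contact_force: [0.5, -0.1, 0.1]
opening: 0.0
grip_force: 0.0
```

```bash
python3 - <<'E'
from h import *
hold();R=tool(3,0,-1);delta([.37,-.4,.16],R);delta([.37,-.4,.092+H],R);delta([.435,-.397,.092+H],R)
E
```

```text
t 26.9167 q [-0.84 -0.28  1.99 -0.    1.44  0.68] grasp [ 0.37   -0.3014  0.2088] z [-0.006  0.003 -1.   ] y [ 0.053 -0.999 -0.003] F [ 0.5 -0.1  0.1] op 0.0 gf 0.0
tcp [ 0.37  -0.4    0.141] shift [0.0002, -0.2465, -0.1221] turn [-0.0009, -0.002, -0.0001]
tcp [ 0.37  -0.4    0.092] shift [0.0002, -0.2465, -0.2453] turn [-0.0009, -0.002, -0.0001]
tcp [ 0.435 -0.397  0.092] shift [0.1627, -0.239, -0.2453] turn [-0.0009, -0.002, -0.0001]
```

Emit:
jog_arm([
  [1, [0, -0.1, 0], [0, 0, 0]],
  [1, [0, -0.2, 0], [0, 0, 0]],
  [1, [0, -0.246, -0.05], [0, 0, 0]],
  [1, [0, -0.246, -0.12], [0, 0, 0]],
  [1, [0, -0.246, -0.19], [0, 0, 0]],
  [1, [0, -0.246, -0.245], [0, 0, 0]],
  [1, [0, -0.246, -0.245], [0, 0, 0]],
  [1, [0, -0.246, -0.245], [0, 0, 0]],
])

```text
t: 27.58
tool_pos: [0.3697, -0.3964, 0.0916]
tool_rot: [-3.135, -0.084, 0.011]
contact_force: [0.0, -0.3, 0.4]
opening: 0.0
grip_force: 0.0
```

Emit:
jog_arm([
  [1, [0.02, 0, 0], [0, 0, 0]],
  [1, [0.04, 0.001, 0], [0, 0, 0]],
  [1, [0.06, 0.002, 0], [0, 0, 0]],
  [1, [0.08, 0.003, 0], [0, 0, 0]],
  [1, [0.1, 0.004, 0], [0, 0, 0]],
  [1, [0.115, 0.005, 0], [0, 0, 0]],
  [1, [0.125, 0.006, 0], [0, 0, 0]],
  [1, [0.135, 0.006, 0], [0, 0, 0]],
  [1, [0.145, 0.006, 0], [0, 0, 0]],
  [1, [0.152, 0.006, 0], [0, 0, 0]],
  [1, [0.152, 0.006, 0], [0, 0, 0]],
])

```text
t: 28.5
tool_pos: [0.4323, -0.3956, 0.0946]
tool_rot: [-3.14, -0.085, 0.005]
contact_force: [-0.1, -0.3, -0.4]
opening: 0.0
grip_force: 0.1
```

Emit:
jog_arm([
  [1, [0.005, 0, 0], [0, 0, 0]],
  [1, [0.01, 0, 0], [0, 0, 0]],
  [1, [0.01, 0, 0], [0, 0, 0]],
])

```text
t: 28.75
tool_pos: [0.4354, -0.3957, 0.0946]
tool_rot: [-3.14, -0.085, 0.008]
contact_force: [-3.6, 0.5, -0.6]
opening: -0.0001
grip_force: 1.4
```

Emit:
jog_arm([
  [1, [0.004, 0, 0], [0, 0, 0]],
  [1, [0.006, 0, 0], [0, 0, 0]],
  [1, [0.006, 0, 0], [0, 0, 0]],
])

```text
t: 29.0
tool_pos: [0.4359, -0.3958, 0.0946]
tool_rot: [-3.139, -0.085, 0.015]
contact_force: [-10.4, 0.3, 4.1]
opening: 0.0002
grip_force: 5.3
```

Emit:
jog_arm([
  [1, [-0.03, 0, 0], [0, 0, 0]],
  [1, [-0.1, 0, 0], [0, 0, 0]],
  [1, [-0.15, 0.05, 0.08], [0, 0, 0]],
  [1, [-0.15, 0.12, 0.16], [0, 0, 0]],
  [1, [-0.15, 0.2, 0.25], [0, 0, 0]],
  [1, [-0.15, 0.28, 0.3], [0, 0, 0]],
  [1, [-0.15, 0.28, 0.3], [0, 0, 0]],
])

```text
t: 29.58
tool_pos: [0.3805, -0.2825, 0.2215]
tool_rot: [3.133, 0.088, 0.01]
contact_force: [0.2, -1.3, 0.3]
opening: 0.0001
grip_force: 0.0
```

```bash
python3 - <<'E'
from h import *
hold();ims=crops("d1",[("top",462,232),("side",315,115),("top",137,217),("side",230,335)])
for n,b in(("top",(190,100,400,260)),("side",(160,140,330,320))):
    for c in gold(ims[n],b):print(n,c)
# red handle/cap
R=tool(0,0,-1);delta([.505,.329,.25],R)
E
```

```text
t 29.5833 q [-0.8  -0.32  1.97  0.    1.49  0.72] grasp [ 0.3804 -0.2824  0.2402] z [ 0.007 -0.007 -1.   ] y [ 0.056 -0.998  0.007] F [ 0.2 -1.3  0.3] op 0.0001 gf 0.0
top ([304.5, 132.9], [107, 31, 16, 4, 46])
top ([233.4, 160.2], [35, 57, 17, 7, 78])
side ([218.2, 178.2], [54, 33, 9, 11, 39])
side ([207.0, 232.1], [42, 86, 11, 13, 65])
tcp [0.505 0.329 0.231] shift [0.3141, 1.5322, 0.0353] turn [0.0015, 0.0005, -0.0177]
```

View pics/d1.png

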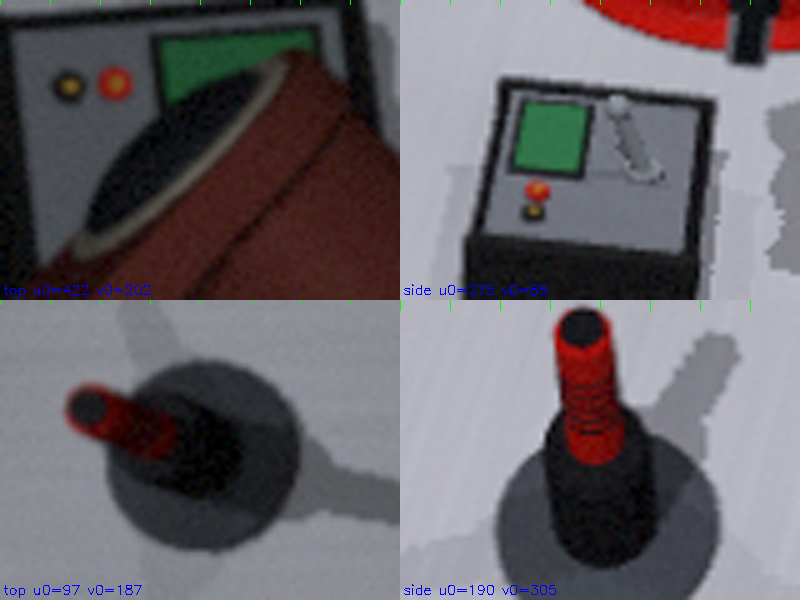

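Toggle now leans +x (on: tip side px ~(319,106)); the probe is still in its stand at top (115,209). But the medium CT's link moved in both views, so it was knocked. Measure it.

```bash
python3 - <<'E'
from h import *
print(tri((304.5,132.9),(218.2,178.2)),tri((233.4,160.2),(207,232.1)))
crops("d2",[("top",304,140),("side",222,185)])
E
```

```text
(array([ 0.66309919, -0.06083675,  0.08839805]), np.float64(0.03543855307781245)) (array([0.62513574, 0.09891872, 0.0697188 ]), np.float64(0.002555424174270536))
```

View pics/d2.png

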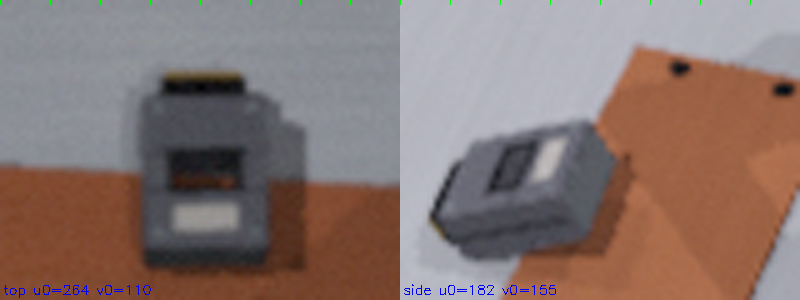

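The medium CT has been tipped backward: it lies flat, terminals toward +x, half on the bar (foot end near top px (305,162)). I'll switch the tester off, restand the CT, and then switch on again.

Emit:
jog_arm([
  [1, [0.08, -0.07, 0], [0, 0, -0.01]],
  [1, [0.15, -0.14, 0], [0, 0, -0.01]],
  [1, [0.22, -0.21, 0], [0, 0, -0.01]],
  [1, [0.3, -0.285, 0], [0, 0, -0.01]],
  [1, [0.3, -0.285, -0.1], [0, 0, -0.01]],
  [1, [0.3, -0.285, -0.2], [0, 0, -0.01]],
  [1, [0.3, -0.285, -0.28], [0, 0, -0.01]],
  [1, [0.3, -0.285, -0.322], [0, 0, -0.01]],
  [1, [0.3, -0.285, -0.322], [0, 0, -0.01]],
  [1, [0.3, -0.285, -0.322], [0, 0, -0.01]],
])

```text
t: 30.62
tool_pos: [0.4967, -0.3975, 0.0827]
tool_rot: [-3.138, -0.034, 0.011]
contact_force: [-0.9, -0.3, 0.3]
opening: -0.0002
grip_force: 0.0
```

Emit:
jog_arm([
  [1, [-0.02, 0, 0], [0, 0, 0]],
  [1, [-0.04, 0, 0], [0, 0, 0]],
  [1, [-0.06, 0, 0], [0, 0, 0]],
  [1, [-0.08, 0, 0], [0, 0, 0]],
  [1, [-0.1, 0, 0], [0, 0, 0]],
  [1, [-0.12, 0, 0], [0, 0, 0]],
  [1, [-0.135, 0, 0], [0, 0, 0]],
  [1, [-0.145, 0, 0], [0, 0, 0]],
  [1, [-0.152, 0, 0], [0, 0, 0]],
  [1, [-0.152, 0, 0], [0, 0, 0]],
])

```text
t: 31.45
tool_pos: [0.4401, -0.3984, 0.0871]
tool_rot: [3.139, 0.034, 0.008]
contact_force: [11.0, -1.2, -2.9]
opening: -0.0003
grip_force: 4.8
```

Emit:
jog_arm([
  [1, [-0.005, 0, 0], [0, 0, 0]],
  [1, [-0.01, 0, 0], [0, 0, 0]],
  [1, [-0.01, 0, 0], [0, 0, 0]],
])

```text
t: 31.7
tool_pos: [0.4393, -0.3984, 0.0878]
tool_rot: [3.138, 0.034, 0.019]
contact_force: [21.4, -1.6, -4.6]
opening: -0.0
grip_force: 8.9
```

Emit:
jog_arm([
  [1, [0.06, 0, 0], [0, 0, 0]],
  [1, [0.14, 0, 0], [0, 0, 0]],
  [1, [0.15, 0.05, 0.1], [0, 0, 0]],
  [1, [0.15, 0.15, 0.2], [0, 0, 0]],
  [1, [0.15, 0.25, 0.3], [0, 0, 0]],
  [1, [0.15, 0.35, 0.35], [0, 0, 0]],
  [1, [0.15, 0.4, 0.35], [0, 0, 0]],
])

```text
t: 32.28
tool_pos: [0.4935, -0.2478, 0.2245]
tool_rot: [3.139, 0.033, -0.003]
contact_force: [0.3, 0.4, 0.1]
opening: -0.0005
grip_force: 0.0
```

```bash
python3 - <<'E'
from h import *
hold()
def T(x,y,u0,v0):return (u0+x/5-.4,v0+y/5-.4)
P=[]
for l,x,y,X,Y in[("t+y",145,95,45,220),("t-y",268,97,75,130),("f+y",147,242,165,205),("f-y",268,245,190,122)]:
    a=T(x,y,264,110);p,e=tri(a,T(X,Y,182,155));q=plane("top",a,.037);P.append(q);print(l,p.round(4),round(e,4),q.round(4))
P=np.array(P);c=P.mean(0);d=P[:2].mean(0)-P[2:].mean(0);print("c",c,np.linalg.norm(d),np.degrees(np.arctan2(d[1],d[0])))
ims={n:ctrl.get_image(n) for n in("top","side")}
for n,b in(("top",(190,100,400,260)),("side",(160,140,330,320))):print(n,gold(ims[n],b))
E
```

```text
t 32.2833 q [-0.6  -0.12  1.79 -0.    1.47  0.95] grasp [ 0.4935 -0.2478  0.2432] z [-0.002 -0.002 -1.   ] y [ 0.021 -1.     0.002] F [0.3 0.4 0.1] op -0.0005 gf 0.0
t+y [ 0.7135 -0.0339  0.0234] 0.0028 [ 0.7078 -0.034   0.037 ]
t-y [ 0.7123 -0.0905  0.0328] 0.0097 [ 0.706  -0.0908  0.037 ]
f+y [ 0.6418 -0.0331  0.0498] 0.0138 [ 0.6379 -0.034   0.037 ]
f-y [ 0.6417 -0.0872  0.0554] 0.0205 [ 0.6358 -0.0895  0.037 ]
c [ 0.67189567 -0.06206826  0.037     ] 0.07001932305447939 -0.5195176680249882
top [([233.2, 160.1], [35, 56, 17, 8, 84])]
side [([206.7, 232.4], [41, 86, 12, 13, 65])]
```

```bash
python3 - <<'E'
from h import *
R=tool(-.5,-53,-1);g=[.676,-.062,.029];delta(g,R,back=.13);delta(g,R)
E
```

```text
tcp [ 0.765 -0.063  0.096] shift [0.676, 0.4552, -0.3241] turn [-0.0021, 0.2947, -0.0109]
tcp [ 0.661 -0.062  0.018] shift [0.4165, 0.4575, -0.5197] turn [-0.0021, 0.2947, -0.0109]
```

Emit:
jog_arm([
  [-1, [0.08, 0.055, 0], [-0.002, 0.295, -0.011]],
  [-1, [0.16, 0.11, 0], [-0.002, 0.295, -0.011]],
  [-1, [0.24, 0.165, 0], [-0.002, 0.295, -0.011]],
  [-1, [0.32, 0.22, 0], [-0.002, 0.295, -0.011]],
  [-1, [0.4, 0.28, 0], [-0.002, 0.295, -0.011]],
  [-1, [0.48, 0.33, 0], [-0.002, 0.295, -0.011]],
  [-1, [0.56, 0.39, 0], [-0.002, 0.295, -0.011]],
  [-1, [0.64, 0.43, 0], [-0.002, 0.295, -0.011]],
  [-1, [0.676, 0.455, -0.08], [-0.002, 0.295, -0.011]],
  [-1, [0.676, 0.455, -0.16], [-0.002, 0.295, -0.011]],
  [-1, [0.676, 0.455, -0.24], [-0.002, 0.295, -0.011]],
  [-1, [0.676, 0.455, -0.3], [-0.002, 0.295, -0.011]],
])

```text
t: 33.38
tool_pos: [0.7626, -0.0661, 0.0954]
tool_rot: [-2.799, 0.019, 1.417]
contact_force: [1.0, -0.2, -0.0]
opening: 0.0856
grip_force: 0.0
```

```bash
python3 - <<'E'
from h import *
hold();R=tool(-.5,-53,-1);g=[.676,-.062,.029];delta(g,R,back=.13);delta(g,R)
E
```

```text
t 33.3833 q [-0.14  1.15  0.51 -0.16  2.4   1.38] grasp [ 0.7777 -0.0663  0.1064] z [-0.806  0.009 -0.592] y [-0.013 -1.     0.002] F [ 1.  -0.2 -0. ] op 0.0856 gf 0.0
tcp [ 0.765 -0.063  0.096] shift [0.0057, 0.0084, 0.0015] turn [0.0005, -0.0039, 0.0013]
tcp [ 0.661 -0.062  0.018] shift [-0.2538, 0.0107, -0.1941] turn [0.0005, -0.0039, 0.0013]
```

Emit:
jog_arm([
  [-1, [0, 0.009, 0], [0, -0.004, 0]],
  [-1, [-0.06, 0.01, -0.045], [0, -0.004, 0]],
  [-1, [-0.12, 0.01, -0.09], [0, -0.004, 0]],
  [-1, [-0.18, 0.01, -0.136], [0, -0.004, 0]],
  [-1, [-0.23, 0.01, -0.175], [0, -0.004, 0]],
  [-1, [-0.254, 0.011, -0.194], [0, -0.004, 0]],
  [-1, [-0.254, 0.011, -0.194], [0, -0.004, 0]],
  [-1, [-0.254, 0.011, -0.194], [0, -0.004, 0]],
])

```text
t: 34.05
tool_pos: [0.6622, -0.062, 0.0257]
tool_rot: [-2.813, 0.021, 1.389]
contact_force: [0.2, -0.1, 0.7]
opening: 0.0853
grip_force: 0.0
```

Emit:
jog_arm([
  [1, [0, 0, 0], [0, 0, 0]],
  [1, [0, 0, 0], [0, 0, 0]],
  [1, [0, 0, 0], [0, 0, 0]],
  [1, [0, 0, 0], [0, 0, 0]],
  [1, [0, 0, 0], [0, 0, 0]],
  [1, [0, 0, 0], [0, 0, 0]],
  [1, [0, 0, 0], [0, 0, 0]],
  [1, [0, 0, 0], [0, 0, 0]],
  [1, [0, 0, 0], [0, 0, 0]],
  [1, [0, 0, 0], [0, 0, 0]],
], squeeze=50)

```text
t: 34.88
tool_pos: [0.6639, -0.0618, 0.0265]
tool_rot: [-2.816, 0.02, 1.385]
contact_force: [3.4, -0.1, 5.9]
opening: 0.057
grip_force: 52.5
```

Emit:
jog_arm([
  [1, [0, 0, 0.06], [0, 0, 0]],
  [1, [0, 0, 0.13], [0, 0, 0]],
  [1, [0, 0, 0.2], [0, 0, 0]],
  [1, [0, 0, 0.28], [0, 0, 0]],
  [1, [0, 0, 0.36], [0, 0, 0]],
  [1, [0, 0, 0.36], [0, 0, 0]],
])

```text
t: 35.38
tool_pos: [0.6651, -0.0621, 0.1757]
tool_rot: [-2.823, 0.022, 1.374]
contact_force: [-0.3, -0.0, -0.7]
opening: 0.0574
grip_force: 54.0
```

```bash
python3 - <<'E'
from h import *
hold();delta([.60,-.06,.17],tool(0,45,-1))
ims={n:ctrl.get_image(n) for n in("top","side")};cv2.imwrite("pics/lift.png",ims["side"][...,::-1])
E
```

```text
t 35.3833 q [-0.16  0.78  0.96 -0.15  2.3   1.38] grasp [ 0.6798 -0.0622  0.1872] z [-0.787  0.008 -0.617] y [-0.013 -1.     0.004] F [-0.3 -0.  -0.7] op 0.0574 gf 54.027370809235435
tcp [ 0.613 -0.06   0.157] shift [-0.1297, 0.0051, -0.0472] turn [-0.0026, -0.5384, 0.0043]
```

Emit:
jog_arm([
  [1, [0, 0, 0.02], [0, -0.538, 0.004]],
  [1, [-0.01, 0, 0.02], [0, -0.538, 0.004]],
  [1, [-0.03, 0, 0.02], [0, -0.538, 0.004]],
  [1, [-0.05, 0, 0.02], [0, -0.538, 0.004]],
  [1, [-0.07, 0, 0.02], [0, -0.538, 0.004]],
  [1, [-0.09, 0, 0.02], [0, -0.538, 0.004]],
  [1, [-0.1, 0, 0.02], [0, -0.538, 0.004]],
  [1, [-0.11, 0, 0.02], [0, -0.538, 0.004]],
  [1, [-0.12, 0.005, 0.02], [0, -0.538, 0.004]],
  [1, [-0.13, 0.005, 0], [0, -0.538, 0.004]],
  [1, [-0.13, 0.005, 0], [0, -0.538, 0.004]],
  [1, [-0.13, 0.005, 0], [0, -0.538, 0.004]],
])

```text
t: 36.48
tool_pos: [0.6076, -0.059, 0.1638]
tool_rot: [-3.002, -0.003, -0.897]
contact_force: [0.3, 1.0, -3.4]
opening: 0.0567
grip_force: 54.2
```

```bash
python3 - <<'E'
from h import *
hold();delta([.605,-.06,.10],tool(0,45,-1))
E
```

```text
t 36.4833 q [-0.3  -0.26  2.1   0.25  0.76  1.14] grasp [ 0.5973 -0.0591  0.1794] z [ 0.549  0.008 -0.836] y [ 0.004 -1.    -0.008] F [ 0.3  1.  -3.4] op 0.0567 gf 54.161864081033855
tcp [ 0.618 -0.06   0.087] shift [0.0266, -0.0026, -0.1926] turn [-0.0023, -0.0651, -0.0015]
```

Emit:
jog_arm([
  [1, [0.027, -0.003, 0], [0, -0.065, 0]],
  [1, [0.027, -0.003, -0.03], [0, -0.065, 0]],
  [1, [0.027, -0.003, -0.06], [0, -0.065, 0]],
  [1, [0.027, -0.003, -0.1], [0, -0.065, 0]],
  [1, [0.027, -0.003, -0.14], [0, -0.065, 0]],
  [1, [0.027, -0.003, -0.17], [0, -0.065, 0]],
  [1, [0.027, -0.003, -0.193], [0, -0.065, 0]],
  [1, [0.027, -0.003, -0.193], [0, -0.065, 0]],
  [1, [0.027, -0.003, -0.193], [0, -0.065, 0]],
])

```text
t: 37.23
tool_pos: [0.6186, -0.06, 0.0868]
tool_rot: [-2.897, -0.004, -1.19]
contact_force: [1.2, -0.5, -3.4]
opening: 0.057
grip_force: 54.2
```

```bash
python3 - <<'E'
from h import *
hold();R=tool(0,45,-1);delta([.605,-.06,.06],R)
ims=crops("d3",[("top",306,152),("side",222,160)],w=80,h=60)
L={n:gold(ims[n],b) for n,b in(("top",(270,100,400,260)),("side",(160,100,330,205)))};print(L)
print(tri(L["top"][0][0],L["side"][0][0]))
# small link patch edges: measure tilt through the link's length direction is not possible; view
E
```

```text
t 37.2333 q [-0.32 -0.17  2.23  0.64  0.4   0.74] grasp [ 0.6054 -0.0601  0.1001] z [ 0.703  0.009 -0.711] y [ 0.006 -1.    -0.008] F [ 1.2 -0.5 -3.4] op 0.057 gf 54.239693677373
tcp [ 0.618 -0.06   0.047] shift [-0.0009, -0.0001, -0.0999] turn [-0.0024, -0.0019, -0.0018]
{'top': [([306.1, 150.8], [27, 47, 19, 9, 99])], 'side': [([226.0, 161.9], [61, 57, 10, 11, 54])]}
(array([ 0.62434685, -0.0607587 ,  0.14298582]), np.float64(0.004204397536439329))
```

View pics/d3.png

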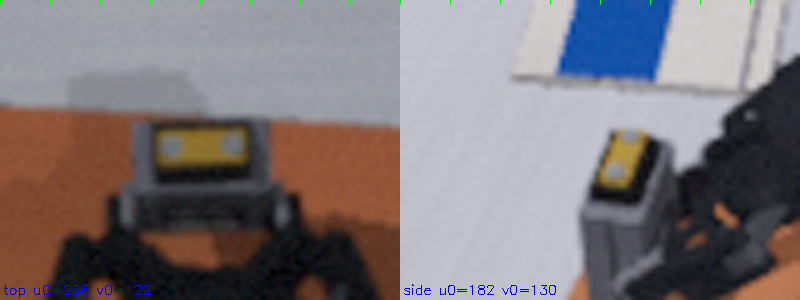

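Upright, gripped; link triangulates to z=.143, so the foot is about 50 mm above the bar. Lower.

Emit:
jog_arm([
  [1, [0, 0, -0.03], [0, -0.006, 0]],
  [1, [0, 0, -0.06], [0, -0.006, 0]],
  [1, [0, 0, -0.085], [0, -0.006, 0]],
  [1, [0, 0, -0.1], [0, -0.006, 0]],
  [1, [0, 0, -0.108], [0, -0.006, 0]],
  [1, [0, 0, -0.108], [0, -0.006, 0]],
  [1, [0, 0, -0.108], [0, -0.006, 0]],
])

```text
t: 37.92
tool_pos: [0.6216, -0.0611, 0.0488]
tool_rot: [-2.884, -0.005, -1.23]
contact_force: [0.3, -0.1, -3.3]
opening: 0.0574
grip_force: 54.2
```

Emit:
jog_arm([
  [1, [0, 0, -0.003], [0, 0, 0]],
  [1, [0, 0, -0.006], [0, 0, 0]],
  [1, [0, 0, -0.006], [0, 0, 0]],
])

```text
t: 38.17
tool_pos: [0.6214, -0.061, 0.0461]
tool_rot: [-2.884, -0.005, -1.23]
contact_force: [0.2, -0.1, -3.4]
opening: 0.0571
grip_force: 54.3
```

Emit:
jog_arm([
  [1, [0, 0, -0.002], [0, 0, 0]],
  [1, [0, 0, -0.004], [0, 0, 0]],
  [1, [0, 0, -0.004], [0, 0, 0]],
])

```text
t: 38.42
tool_pos: [0.6211, -0.0609, 0.044]
tool_rot: [-2.884, -0.005, -1.229]
contact_force: [0.6, 0.2, -3.8]
opening: 0.057
grip_force: 54.3
```

Emit:
jog_arm([
  [1, [0, 0, -0.003], [0, 0, 0]],
  [1, [0, 0, -0.006], [0, 0, 0]],
  [1, [0, 0, -0.006], [0, 0, 0]],
])

```text
t: 38.67
tool_pos: [0.621, -0.0608, 0.0413]
tool_rot: [-2.884, -0.005, -1.228]
contact_force: [0.2, -0.1, -3.4]
opening: 0.057
grip_force: 54.3
```

Emit:
jog_arm([
  [1, [0, 0, -0.002], [0, 0, 0]],
  [1, [0, 0, -0.004], [0, 0, 0]],
  [1, [0, 0, -0.004], [0, 0, 0]],
])

```text
t: 38.92
tool_pos: [0.6211, -0.0608, 0.0398]
tool_rot: [-2.884, -0.005, -1.228]
contact_force: [-0.5, 0.7, -4.0]
opening: 0.0574
grip_force: 54.3
```

Emit:
jog_arm([
  [1, [0, 0, -0.002], [0, 0, 0]],
  [1, [0, 0, -0.004], [0, 0, 0]],
  [1, [0, 0, -0.004], [0, 0, 0]],
])

```text
t: 39.17
tool_pos: [0.6211, -0.0608, 0.0382]
tool_rot: [-2.884, -0.005, -1.228]
contact_force: [0.3, 1.1, -3.7]
opening: 0.057
grip_force: 54.3
```

Emit:
jog_arm([
  [1, [0, 0, -0.002], [0, 0, 0]],
  [1, [0, 0, -0.004], [0, 0, 0]],
  [1, [0, 0, -0.004], [0, 0, 0]],
])

```text
t: 39.42
tool_pos: [0.6211, -0.0609, 0.0366]
tool_rot: [-2.884, -0.005, -1.228]
contact_force: [0.1, 0.5, -3.7]
opening: 0.0572
grip_force: 54.3
```

Emit:
jog_arm([
  [1, [0, 0, -0.002], [0, 0, 0]],
  [1, [0, 0, -0.004], [0, 0, 0]],
  [1, [0, 0, -0.004], [0, 0, 0]],
])

```text
t: 39.67
tool_pos: [0.6211, -0.0609, 0.035]
tool_rot: [-2.884, -0.005, -1.228]
contact_force: [-0.2, -0.2, -3.7]
opening: 0.0567
grip_force: 54.3
```

Emit:
jog_arm([
  [1, [0, 0, -0.002], [0, 0, 0]],
  [1, [0, 0, -0.004], [0, 0, 0]],
  [1, [0, 0, -0.004], [0, 0, 0]],
])

```text
t: 39.92
tool_pos: [0.621, -0.0608, 0.0334]
tool_rot: [-2.884, -0.005, -1.228]
contact_force: [0.3, -0.5, -3.5]
opening: 0.057
grip_force: 54.3
```

```bash
python3 - <<'E'
from h import *
hold();ims={n:ctrl.get_image(n) for n in("top","side")}
L={n:gold(ims[n],b) for n,b in(("top",(270,100,400,260)),("side",(160,100,330,205)))};print(L)
print(tri(L["top"][0][0],L["side"][0][0]))
E
```

```text
t 39.9167 q [-0.32 -0.04  2.24  0.98  0.29  0.38] grasp [ 0.6076 -0.061   0.0464] z [ 0.721  0.008 -0.693] y [ 0.005 -1.    -0.005] F [ 0.3 -0.5 -3.5] op 0.057 gf 54.27166574438161
{'top': [([304.9, 157.9], [27, 54, 18, 8, 92])], 'side': [([227.2, 178.0], [62, 73, 11, 11, 55])]}
(array([ 0.62300998, -0.05962483,  0.09176356]), np.float64(0.0022688145076230387))
```

Emit:
jog_arm([
  [1, [0, 0, -0.002], [0, 0, 0]],
  [1, [0, 0, -0.004], [0, 0, 0]],
  [1, [0, 0, -0.004], [0, 0, 0]],
])

```text
t: 40.27
tool_pos: [0.6211, -0.0608, 0.0319]
tool_rot: [-2.884, -0.005, -1.229]
contact_force: [1.0, 0.1, -4.4]
opening: 0.057
grip_force: 54.3
```

Emit:
jog_arm([
  [1, [0, 0, -0.002], [0, 0, 0]],
  [1, [0, 0, -0.004], [0, 0, 0]],
  [1, [0, 0, -0.004], [0, 0, 0]],
])

```text
t: 40.52
tool_pos: [0.6211, -0.0609, 0.0302]
tool_rot: [-2.884, -0.005, -1.228]
contact_force: [-0.2, -0.5, -3.3]
opening: 0.0568
grip_force: 54.3
```

Emit:
jog_arm([
  [1, [0, 0, -0.002], [0, 0, 0]],
  [1, [0, 0, -0.003], [0, 0, 0]],
  [1, [0, 0, -0.003], [0, 0, 0]],
])

```text
t: 40.77
tool_pos: [0.6211, -0.0609, 0.0291]
tool_rot: [-2.884, -0.005, -1.229]
contact_force: [0.2, -0.7, -3.3]
opening: 0.0573
grip_force: 54.3
```

Emit:
jog_arm([
  [1, [0, 0, -0.002], [0, 0, 0]],
  [1, [0, 0, -0.004], [0, 0, 0]],
  [1, [0, 0, -0.004], [0, 0, 0]],
])

```text
t: 41.02
tool_pos: [0.6221, -0.061, 0.0289]
tool_rot: [-2.883, -0.005, -1.232]
contact_force: [-3.6, 1.0, 3.8]
opening: 0.057
grip_force: 53.9
```

Emit:
jog_arm([
  [1, [0, 0, -0.002], [0, 0, 0]],
  [1, [0, 0, -0.004], [0, 0, 0]],
  [1, [0, 0, -0.004], [0, 0, 0]],
])

```text
t: 41.27
tool_pos: [0.6231, -0.0612, 0.0288]
tool_rot: [-2.881, -0.004, -1.235]
contact_force: [-6.6, 0.9, 9.9]
opening: 0.0572
grip_force: 53.9
```

```bash
python3 - <<'E'
from h import *
hold();ims={n:ctrl.get_image(n) for n in("top","side")}
L={n:gold(ims[n],b) for n,b in(("top",(270,100,400,260)),("side",(160,100,330,205)))};print(L)
print(tri(L["top"][0][0],L["side"][0][0]))
E
```

```text
t 41.2667 q [-0.32 -0.03  2.24  1.04  0.28  0.32] grasp [ 0.6096 -0.0613  0.0417] z [ 0.724  0.007 -0.689] y [ 0.005 -1.    -0.005] F [-6.6  0.9  9.9] op 0.0572 gf 53.87491739165853
{'top': [([305.4, 156.9], [27, 53, 18, 8, 90])], 'side': [([226.3, 179.0], [62, 74, 10, 11, 55])]}
(array([ 0.62626116, -0.06095078,  0.08658911]), np.float64(0.0028018905855659686))
```

Contact made. Ease off, release, retreat and check numerically.

Emit:
jog_arm([
  [1, [0, 0, 0.006], [0, 0, 0]],
  [1, [0, 0, 0.006], [0, 0, 0]],
  [-1, [0, 0, 0.006], [0, 0, 0]],
  [-1, [0, 0, 0.006], [0, 0, 0]],
  [-1, [0, 0, 0.006], [0, 0, 0]],
  [-1, [0, 0, 0.006], [0, 0, 0]],
  [-1, [0, 0, 0.006], [0, 0, 0]],
  [-1, [0, 0, 0.006], [0, 0, 0]],
  [-1, [0, 0, 0.006], [0, 0, 0]],
])

```text
t: 42.12
tool_pos: [0.6212, -0.0609, 0.0284]
tool_rot: [-2.884, -0.005, -1.229]
contact_force: [0.4, 1.1, -0.4]
opening: 0.0857
grip_force: 0.0
```

Emit:
jog_arm([
  [-1, [-0.03, 0, 0.036], [0, 0, 0]],
  [-1, [-0.08, 0, 0.08], [0, 0, 0]],
  [-1, [-0.14, 0, 0.14], [0, 0, 0]],
  [-1, [-0.2, 0, 0.2], [0, 0, 0]],
  [-1, [-0.24, 0, 0.28], [0, 0, 0]],
  [-1, [-0.24, 0, 0.36], [0, 0, 0]],
  [-1, [-0.24, 0, 0.42], [0, 0, 0]],
  [-1, [-0.24, 0, 0.42], [0, 0, 0]],
])

```text
t: 42.78
tool_pos: [0.5277, -0.0622, 0.2056]
tool_rot: [-2.881, -0.007, -1.25]
contact_force: [0.8, 0.0, 1.2]
opening: 0.0853
grip_force: 0.0
```

```bash
cat >> h.py <<'E'
def links():
    t,s=ctrl.get_image("top"),ctrl.get_image("side")
    T,S=gold(t,(190,100,400,260)),gold(s,(160,100,330,320));print("top",T,"side",S)
    for c,_ in T:
        b=min(S,key=lambda q:tri(c,q[0])[1],default=None)
        z=.077 if c[0]<270 else .093
        print(" tri",tri(c,b[0])[0].round(4),"plane",plane("top",c,z).round(4),plane("side",b[0],z).round(4))
    return t,s
E
python3 - <<'E'
from h import *
hold();links();R=tool(3,0,-1);delta([.37,-.396,.24],R)
E
```

```text
t 42.7833 q [-0.42 -0.69  2.39  0.47  0.73  0.91] grasp [ 0.5141 -0.0623  0.2184] z [ 0.73   0.003 -0.683] y [ 0.004 -1.     0.   ] F [0.8 0.  1.2] op 0.0853 gf 0.0
top [([306.7, 158.1], [108, 54, 18, 8, 84]), ([233.2, 160.1], [35, 57, 17, 7, 83])] side [([227.4, 178.8], [63, 74, 10, 11, 51]), ([206.7, 232.3], [41, 126, 12, 13, 68])]
 tri [ 0.6242 -0.0638  0.085 ] plane [ 0.6234 -0.0634  0.093 ] [ 0.6201 -0.0556  0.093 ]
 tri [0.6256 0.0994 0.0694] plane [0.6249 0.0987 0.077 ] [0.6217 0.1055 0.077 ]
tcp [ 0.37  -0.396  0.221] shift [-0.3891, -0.8372, 0.0574] turn [-0.0085, 0.2573, 0.0145]
```

Both stand (same side/top residual as the small one). Switch on again.

Emit:
jog_arm([
  [1, [-0.08, -0.05, 0], [-0.008, 0.257, 0.0145]],
  [1, [-0.16, -0.1, 0], [-0.008, 0.257, 0.0145]],
  [1, [-0.24, -0.16, 0], [-0.008, 0.257, 0.0145]],
  [1, [-0.32, -0.22, 0], [-0.008, 0.257, 0.0145]],
  [1, [-0.39, -0.29, 0], [-0.008, 0.257, 0.0145]],
  [1, [-0.39, -0.38, 0], [-0.008, 0.257, 0.0145]],
  [1, [-0.39, -0.47, 0], [-0.008, 0.257, 0.0145]],
  [1, [-0.39, -0.56, 0], [-0.008, 0.257, 0.0145]],
  [1, [-0.39, -0.65, 0], [-0.008, 0.257, 0.0145]],
  [1, [-0.39, -0.74, 0], [-0.008, 0.257, 0.0145]],
  [1, [-0.39, -0.837, 0], [-0.008, 0.257, 0.0145]],
  [1, [-0.39, -0.837, 0], [-0.008, 0.257, 0.0145]],
])

```text
t: 43.88
tool_pos: [0.3679, -0.3999, 0.1928]
tool_rot: [-3.136, -0.073, 0.009]
contact_force: [-0.8, 0.9, 0.4]
opening: -0.0001
grip_force: 0.0
```

```bash
python3 - <<'E'
from h import *
hold();R=tool(3,0,-1);delta([.37,-.396,.092+H],R)
E
```

```text
t 43.8833 q [-0.96 -0.11  1.84 -0.    1.42  0.56] grasp [ 0.368  -0.4     0.2115] z [-0.006  0.005 -1.   ] y [ 0.047 -0.999 -0.005] F [-0.8  0.9  0.4] op -0.0001 gf 0.0
tcp [ 0.37  -0.396  0.092] shift [0.0053, 0.0098, -0.2519] turn [-0.0016, -0.0018, 0.0018]
```

Emit:
jog_arm([
  [1, [0, 0.01, -0.08], [0, 0, 0]],
  [1, [0, 0.01, -0.16], [0, 0, 0]],
  [1, [0, 0.01, -0.22], [0, 0, 0]],
  [1, [0.005, 0.01, -0.252], [0, 0, 0]],
  [1, [0.005, 0.01, -0.252], [0, 0, 0]],
  [1, [0.005, 0.01, -0.252], [0, 0, 0]],
])

```text
t: 44.38
tool_pos: [0.3709, -0.3908, 0.0944]
tool_rot: [-3.136, -0.08, 0.006]
contact_force: [-0.6, -0.2, 0.5]
opening: 0.0001
grip_force: 0.0
```

Emit:
jog_arm([
  [1, [0.02, 0, 0], [0, 0, 0]],
  [1, [0.04, 0.001, 0], [0, 0, 0]],
  [1, [0.06, 0.002, 0], [0, 0, 0]],
  [1, [0.08, 0.003, 0], [0, 0, 0]],
  [1, [0.1, 0.004, 0], [0, 0, 0]],
  [1, [0.115, 0.005, 0], [0, 0, 0]],
  [1, [0.125, 0.006, 0], [0, 0, 0]],
  [1, [0.14, 0.006, 0], [0, 0, 0]],
  [1, [0.155, 0.006, 0], [0, 0, 0]],
  [1, [0.167, 0.006, 0], [0, 0, 0]],
  [1, [0.167, 0.006, 0], [0, 0, 0]],
])

```text
t: 45.3
tool_pos: [0.4359, -0.3887, 0.0949]
tool_rot: [-3.136, -0.08, 0.015]
contact_force: [-10.3, 1.0, 4.2]
opening: 0.0003
grip_force: 5.3
```

Emit:
jog_arm([
  [1, [0.002, 0, 0], [0, 0, 0]],
  [1, [0.004, 0, 0], [0, 0, 0]],
  [1, [0.004, 0, 0], [0, 0, 0]],
])

```text
t: 45.55
tool_pos: [0.4361, -0.3888, 0.0949]
tool_rot: [-3.135, -0.079, 0.018]
contact_force: [-14.0, 2.6, 5.8]
opening: -0.0
grip_force: 7.4
```

Emit:
jog_arm([
  [1, [-0.03, 0, 0], [0, 0, 0]],
  [1, [-0.1, 0, 0], [0, 0, 0]],
  [1, [-0.15, 0.05, 0.08], [0, 0, 0]],
  [1, [-0.15, 0.12, 0.16], [0, 0, 0]],
  [1, [-0.15, 0.2, 0.25], [0, 0, 0]],
  [1, [-0.15, 0.28, 0.32], [0, 0, 0]],
  [-1, [-0.12, 0.37, 0.36], [0, 0, 0]],
  [-1, [-0.1, 0.47, 0.36], [0, 0, 0]],
  [-1, [-0.08, 0.57, 0.36], [0, 0, 0]],
  [-1, [-0.06, 0.67, 0.36], [0, 0, 0]],
  [-1, [-0.04, 0.77, 0.36], [0, 0, 0]],
  [-1, [-0.02, 0.87, 0.36], [0, 0, 0]],
])

```text
t: 46.55
tool_pos: [0.4313, -0.0419, 0.24]
tool_rot: [-3.138, -0.079, -0.001]
contact_force: [0.9, -0.6, 0.2]
opening: 0.0726
grip_force: 0.0
```

```bash
python3 - <<'E'
from h import *
hold();t,s=links()
# red handle / cap and switch ball check
for n,im,b in(("top",t,(95,185,175,245)),("side",s,(195,300,260,370))):
    u0,v0,u1,v1=b;h=cv2.cvtColor(im[v0:v1,u0:u1],cv2.COLOR_RGB2HSV);m=cv2.inRange(h,(0,120,40),(8,255,255))|cv2.inRange(h,(172,120,40),(180,255,255))
    y,x=np.nonzero(m);print(n,x.min()+u0,x.max()+u0,y.min()+v0,y.max()+v0)
cv2.imwrite("pics/sw.png",s[...,::-1])
sub=cv2.cvtColor(s[95:130,300:345],cv2.COLOR_RGB2GRAY);y,x=np.nonzero(sub>150);print("bright",sub.max())
R=tool(0,0,-1);delta([.505,.329,.26],R);delta([.505,.329,.118],R)
E
```

```text
t 46.55 q [-0.27 -0.44  2.02  0.    1.56  1.25] grasp [ 0.4313 -0.042   0.2587] z [ 0.     0.002 -1.   ] y [ 0.05  -0.999 -0.002] F [ 0.9 -0.6  0.2] op 0.0726 gf 0.0
top [([306.8, 158.0], [108, 54, 18, 8, 83]), ([232.9, 160.1], [35, 57, 17, 7, 84])] side [([227.4, 178.7], [63, 74, 10, 11, 50]), ([206.7, 232.2], [42, 126, 11, 13, 62])]
 tri [ 0.6243 -0.064   0.0852] plane [ 0.6236 -0.0636  0.093 ] [ 0.6202 -0.056   0.093 ]
 tri [0.6253 0.1    0.0705] plane [0.6249 0.0994 0.077 ] [0.6218 0.1052 0.077 ]
top 111 131 205 218
side 221 234 307 337
bright 185
tcp [0.505 0.329 0.241] shift [0.1832, 0.9193, 0.0036] turn [-0.0014, 0.0, -0.019]
tcp [0.505 0.329 0.099] shift [0.1832, 0.9193, -0.3514] turn [-0.0014, 0.0, -0.019]
```

Emit:
jog_arm([
  [-1, [0.02, 0.1, 0], [0, 0, -0.019]],
  [-1, [0.04, 0.2, 0], [0, 0, -0.019]],
  [-1, [0.06, 0.3, 0], [0, 0, -0.019]],
  [-1, [0.08, 0.4, 0], [0, 0, -0.019]],
  [-1, [0.1, 0.5, 0], [0, 0, -0.019]],
  [-1, [0.12, 0.6, 0], [0, 0, -0.019]],
  [-1, [0.14, 0.7, 0], [0, 0, -0.019]],
  [-1, [0.16, 0.8, 0], [0, 0, -0.019]],
  [-1, [0.183, 0.88, 0], [0, 0, -0.019]],
  [-1, [0.183, 0.919, 0], [0, 0, -0.019]],
  [-1, [0.183, 0.919, 0], [0, 0, -0.019]],
])

```text
t: 47.57
tool_pos: [0.5044, 0.3256, 0.2391]
tool_rot: [-3.139, 0.01, 0.004]
contact_force: [-0.3, -0.6, 0.4]
opening: 0.0852
grip_force: 0.0
```

```bash
python3 - <<'E'
from h import *
hold();R=tool(0,0,-1);delta([.505,.329,.118],R)
E
```

```text
t 47.5667 q [ 0.45 -0.01  1.66  0.    1.49  2.02] grasp [0.5044 0.3255 0.2578] z [-0.003  0.003 -1.   ] y [-0.007 -1.    -0.003] F [-0.3 -0.6  0.4] op 0.0852 gf 0.0
tcp [0.505 0.329 0.099] shift [0.0015, 0.0085, -0.3494] turn [-0.0009, -0.0009, 0.0021]
```

Emit:
jog_arm([
  [-1, [0.0015, 0.008, -0.08], [0, 0, 0.002]],
  [-1, [0.0015, 0.008, -0.16], [0, 0, 0.002]],
  [-1, [0.0015, 0.008, -0.22], [0, 0, 0.002]],
  [-1, [0.0015, 0.008, -0.28], [0, 0, 0.002]],
  [-1, [0.0015, 0.008, -0.32], [0, 0, 0.002]],
  [-1, [0.0015, 0.008, -0.349], [0, 0, 0.002]],
  [-1, [0.0015, 0.008, -0.349], [0, 0, 0.002]],
  [-1, [0.0015, 0.008, -0.349], [0, 0, 0.002]],
])

```text
t: 48.23
tool_pos: [0.505, 0.3257, 0.1001]
tool_rot: [-3.14, 0.006, 0.004]
contact_force: [-0.8, -0.5, 1.1]
opening: 0.0853
grip_force: 0.0
```

Emit:
jog_arm([
  [1, [0, 0, 0], [0, 0, 0]],
  [1, [0, 0, 0], [0, 0, 0]],
  [1, [0, 0, 0], [0, 0, 0]],
  [1, [0, 0, 0], [0, 0, 0]],
  [1, [0, 0, 0], [0, 0, 0]],
  [1, [0, 0, 0], [0, 0, 0]],
  [1, [0, 0, 0], [0, 0, 0]],
  [1, [0, 0, 0], [0, 0, 0]],
  [1, [0, 0, 0], [0, 0, 0]],
  [1, [0, 0, 0], [0, 0, 0]],
  [1, [0, 0, 0], [0, 0, 0]],
  [1, [0, 0, 0], [0, 0, 0]],
], squeeze=60)

```text
t: 49.23
tool_pos: [0.5052, 0.3271, 0.1008]
tool_rot: [-3.138, 0.005, 0.002]
contact_force: [-0.2, 0.4, 6.3]
opening: 0.0209
grip_force: 58.5
```

Emit:
jog_arm([
  [1, [0, 0, 0.05], [0, 0, 0]],
  [1, [0, 0, 0.1], [0, 0, 0]],
  [1, [0, 0, 0.15], [0, 0, 0]],
  [1, [0, 0, 0.2], [0, 0, 0]],
  [1, [0, 0, 0.25], [0, 0, 0]],
  [1, [0, 0, 0.25], [0, 0, 0]],
  [1, [0, 0, 0.25], [0, 0, 0]],
])

```text
t: 49.82
tool_pos: [0.5051, 0.3268, 0.2001]
tool_rot: [-3.139, 0.005, 0.002]
contact_force: [0.8, -0.9, -1.3]
opening: 0.0203
grip_force: 59.1
```

```bash
cat >> h.py <<'E'
def probe():
    """estimate red handle extents against its grasp: projected handle ends, measured axis line in both views"""
    o=ctrl.get_obs();Rm=Ro.from_rotvec(o["tool_rot"]).as_matrix();g=o["tool_pos"]-H*Rm[:,2];ax=-Rm[:,2]
    for n in("top","side"):
        im=ctrl.get_image(n);hsv=cv2.cvtColor(im,cv2.COLOR_RGB2HSV);m=cv2.inRange(hsv,(0,120,40),(8,255,255))|cv2.inRange(hsv,(172,120,40),(180,255,255))
        a,b=proj(n,g-.043*ax),proj(n,g+.04*ax)
        k=np.zeros_like(m);cv2.line(k,tuple(int(v) for v in a),tuple(int(v) for v in b),255,24);m&=k
        y,x=np.nonzero(m);print(n,"low end exp",a.round(1),"top exp",b.round(1),"red u",x.min(),x.max(),"v",y.min(),y.max(),"n",len(x))
        dk=(cv2.inRange(hsv,(0,0,0),(180,255,45)));c=proj(n,g-.0505*ax)  # guard centre
        u,v=int(c[0]),int(c[1]);w=dk[v-25:v+26,u-25:u+26];yy,xx=np.nonzero(w);print("   guard exp",c.round(1),"dark",len(xx),(xx.mean()+u-25).round(1) if len(xx) else None,(yy.mean()+v-25).round(1) if len(xx) else None)
E
python3 - <<'E'
from h import *
hold();probe();R=tool(0,0,-1)
for x,y,z in((.6245,.1005,.077),(.623,-.061,.093)):
    delta([x,y,z+.05+.048],R)
E
```

```text
t 49.8167 q [0.45 0.02 1.7  0.   1.42 2.02] grasp [0.5051 0.3267 0.2188] z [-0.001  0.003 -1.   ] y [-0.003 -1.    -0.003] F [ 0.8 -0.9 -1.3] op 0.0203 gf 59.087786078453064Traceback (most recent call last):
  File "<stdin>", line 2, in <module>
  File "h.py", line 59, in probe
    y,x=np.nonzero(m);print(n,"low end exp",a.round(1),"top exp",b.round(1),"red u",x.min(),x.max(),"v",y.min(),y.max(),"n",len(x))
                                                                                    ~~~~~^^
    return umr_minimum(a, axis, None, out, keepdims, initial, where)
ValueError: zero-size array to reduction operation minimum which has no identity
```

```bash
sed -i 's/for n in("top","side"):\n        im=ctrl/&/; s/^    for n in("top","side"):$/    for n in("side",):/' h.py; python3 - <<'E'
from h import *
probe();R=tool(0,0,-1)
delta([.6245,.1005,.2+H],R)
E
```

```text
side low end exp [227.  301.8] top exp [223.8 274.1] red u 220 233 v 286 308 n 68
   guard exp [227.2 304.1] dark 463 226.2 298.0
tcp [0.624 0.1   0.2  ] shift [0.3017, -0.5642, 0.006] turn [-0.0002, -0.0016, 0.001]
```

Emit:
jog_arm([
  [1, [0.04, -0.07, 0.025], [0, 0, 0]],
  [1, [0.08, -0.14, 0.025], [0, 0, 0]],
  [1, [0.12, -0.21, 0.025], [0, 0, 0]],
  [1, [0.16, -0.28, 0.025], [0, 0, 0]],
  [1, [0.2, -0.35, 0.025], [0, 0, 0]],
  [1, [0.24, -0.42, 0.025], [0, 0, 0]],
  [1, [0.27, -0.49, 0.025], [0, 0, 0]],
  [1, [0.29, -0.54, 0.02], [0, 0, 0]],
  [1, [0.302, -0.564, 0.006], [0, 0, 0]],
  [1, [0.302, -0.564, 0.006], [0, 0, 0]],
  [1, [0.302, -0.564, 0.006], [0, 0, 0]],
])

```text
t: 50.83
tool_pos: [0.6244, 0.1014, 0.2]
tool_rot: [-3.139, 0.006, 0.01]
contact_force: [-0.0, 0.9, -0.7]
opening: 0.0207
grip_force: 59.1
```

```bash
python3 - <<'E'
from h import *
hold();probe();R=tool(0,0,-1);delta([.6245,.1005,.1600+H],R);delta([.6245,.1005,.1525+H],R)
s=ctrl.get_image("side");print(gold(s,(160,100,330,320)))
# dark shank column below guard in side view, plunger tip expected
o=ctrl.get_obs();g=o["tool_pos"]
for d in(.031,.04,.05,.06,.0808):
    u,v=proj("side",g-[0,0,d]);r=cv2.cvtColor(s,cv2.COLOR_RGB2GRAY)[int(round(v)),int(u)-14:int(u)+15];print(d,u.round(1),v.round(1),r.tolist())
E
```

```text
t 50.8333 q [0.04 0.09 1.62 0.   1.43 1.62] grasp [0.6245 0.1014 0.2187] z [-0.006  0.003 -1.   ] y [-0.004 -1.    -0.003] F [-0.   0.9 -0.7] op 0.0207 gf 59.114171862602234
side low end exp [202. 200.] top exp [197.9 170.5] red u 196 210 v 177 211 n 109
   guard exp [202.4 202.5] dark 384 199.1 190.5
tcp [0.624 0.1   0.16 ] shift [-0.0002, -0.0041, -0.1021] turn [-0.0009, -0.0016, 0.0008]
tcp [0.624 0.1   0.152] shift [-0.0002, -0.0041, -0.1209] turn [-0.0009, -0.0016, 0.0008]
[([227.2, 178.6], [63, 74, 9, 10, 48]), ([206.8, 232.2], [41, 126, 12, 13, 64])]
0.031 201.9 202.0 [199, 199, 199, 197, 197, 174, 65, 23, 27, 31, 50, 57, 47, 48, 47, 50, 41, 42, 34, 28, 21, 8, 20, 24, 72, 108, 119, 120, 120]
0.04 202.3 205.0 [199, 197, 197, 198, 189, 145, 28, 26, 26, 23, 28, 28, 25, 30, 25, 17, 22, 21, 28, 29, 23, 20, 78, 113, 120, 119, 119, 118, 120]
0.05 202.7 208.2 [197, 197, 198, 198, 199, 200, 190, 159, 109, 56, 43, 20, 25, 23, 21, 23, 21, 45, 57, 92, 117, 121, 119, 119, 119, 118, 119, 119, 119]
0.06 203.1 211.4 [196, 197, 198, 199, 198, 197, 198, 198, 196, 194, 195, 173, 90, 14, 12, 12, 68, 111, 121, 121, 120, 120, 119, 118, 119, 119, 120, 118, 121]
0.0808 204.0 217.9 [195, 195, 197, 199, 196, 194, 195, 194, 194, 180, 143, 133, 132, 122, 102, 117, 131, 132, 131, 133, 134, 129, 129, 132, 130, 132, 131, 131, 134]
```

Emit:
jog_arm([
  [1, [-0.002, 0.001, -0.03], [0, 0, 0]],
  [1, [-0.002, 0.001, -0.06], [0, 0, 0]],
  [1, [-0.002, 0.001, -0.085], [0, 0, 0]],
  [1, [-0.002, 0.001, -0.1], [0, 0, 0]],
  [1, [-0.002, 0.001, -0.1], [0, 0, 0]],
  [1, [-0.002, 0.001, -0.1], [0, 0, 0]],
])

```text
t: 51.43
tool_pos: [0.6243, 0.1017, 0.1614]
tool_rot: [-3.139, 0.004, 0.006]
contact_force: [-0.4, -0.7, -0.6]
opening: 0.0209
grip_force: 59.1
```

```bash
python3 - <<'E'
from h import *
hold();s=ctrl.get_image("side");o=ctrl.get_obs();g=o["tool_pos"]
print("tip proj",proj("side",g-[0,0,.0808]),gold(s,(160,100,330,320)))
print("link",proj("side",[.6235,.1015,.077]))
G=cv2.cvtColor(s,cv2.COLOR_RGB2GRAY)
for v in range(214,240,2):print(v,G[v,194:222].tolist())
E
```

```text
t 51.4333 q [0.04 0.12 1.66 0.   1.37 1.62] grasp [0.6243 0.1017 0.1801] z [-0.004  0.002 -1.   ] y [-0.003 -1.    -0.002] F [-0.4 -0.7 -0.6] op 0.0209 gf 59.10849988460541
tip proj [205.71589672 229.44759329] [([227.3, 178.6], [63, 74, 9, 10, 44]), ([207.1, 233.0], [42, 127, 11, 13, 57])]
link [206.50082076 230.82814706]
214 [184, 106, 24, 31, 36, 51, 59, 52, 58, 57, 41, 41, 40, 35, 31, 22, 13, 19, 20, 106, 135, 129, 128, 130, 128, 132, 135, 137]
216 [182, 89, 24, 26, 27, 38, 47, 51, 54, 58, 53, 44, 42, 41, 30, 17, 26, 30, 40, 108, 136, 134, 136, 136, 136, 136, 136, 135]
218 [200, 176, 83, 23, 24, 30, 21, 24, 25, 25, 30, 24, 27, 29, 28, 25, 21, 46, 104, 130, 136, 134, 137, 137, 136, 136, 135, 133]
220 [198, 199, 189, 148, 80, 18, 20, 26, 29, 25, 27, 21, 22, 21, 35, 67, 102, 125, 135, 134, 134, 136, 134, 136, 137, 133, 135, 136]
222 [198, 200, 195, 175, 139, 123, 116, 112, 93, 49, 15, 21, 14, 95, 129, 135, 135, 135, 135, 136, 135, 137, 139, 137, 133, 134, 136, 137]
224 [199, 195, 174, 140, 139, 137, 137, 137, 125, 77, 15, 3, 15, 76, 122, 134, 137, 134, 136, 135, 137, 138, 136, 134, 1
[... 247 characters left out ...]
1, 66, 15, 32, 92, 123, 121, 105, 93, 94, 94]
230 [139, 139, 138, 137, 138, 133, 135, 135, 120, 74, 94, 117, 108, 104, 124, 145, 136, 91, 29, 25, 20, 86, 91, 104, 107, 93, 93, 93]
232 [135, 137, 137, 135, 135, 133, 135, 130, 100, 95, 133, 144, 138, 131, 136, 134, 98, 36, 27, 22, 54, 80, 87, 104, 101, 93, 93, 93]
234 [137, 139, 137, 137, 132, 135, 131, 102, 73, 130, 156, 157, 158, 157, 147, 116, 47, 19, 22, 53, 84, 78, 63, 76, 91, 93, 95, 95]
236 [136, 137, 135, 136, 134, 130, 103, 70, 121, 148, 147, 144, 139, 136, 114, 54, 27, 17, 38, 80, 83, 60, 63, 67, 83, 95, 92, 95]
238 [136, 136, 135, 136, 136, 118, 43, 38, 62, 78, 81, 87, 101, 95, 63, 25, 21, 38, 85, 90, 61, 61, 52, 52, 83, 95, 94, 98]
```

Tip lines up with the link within ~2 mm; nudge −x and press ~5 mm, hold > 2 s.

Emit:
jog_arm([
  [1, [-0.004, 0.001, 0], [0, 0, 0]],
  [1, [-0.004, 0.001, 0], [0, 0, 0]],
  [1, [-0.004, 0.001, -0.008], [0, 0, 0]],
  [1, [-0.004, 0.001, -0.015], [0, 0, 0]],
  [1, [-0.004, 0.001, -0.022], [0, 0, 0]],
  [1, [-0.004, 0.001, -0.024], [0, 0, 0]],
  [1, [-0.004, 0.001, -0.024], [0, 0, 0]],
  [1, [-0.004, 0.001, -0.024], [0, 0, 0]],
])

```text
t: 52.15
tool_pos: [0.6236, 0.102, 0.1534]
tool_rot: [-3.139, 0.005, 0.002]
contact_force: [0.3, 0.6, 0.6]
opening: 0.0202
grip_force: 59.2
```

Emit:
jog_arm([
  [1, [0, 0, -0.004], [0, 0, 0]],
  [1, [0, 0, -0.004], [0, 0, 0]],
  [1, [0, 0, -0.004], [0, 0, 0]],
  [1, [0, 0, -0.004], [0, 0, 0]],
  [1, [0, 0, -0.004], [0, 0, 0]],
  [1, [0, 0, -0.004], [0, 0, 0]],
  [1, [0, 0, -0.004], [0, 0, 0]],
  [1, [0, 0, -0.004], [0, 0, 0]],
  [1, [0, 0, -0.004], [0, 0, 0]],
  [1, [0, 0, -0.004], [0, 0, 0]],
  [1, [0, 0, -0.004], [0, 0, 0]],
  [1, [0, 0, -0.004], [0, 0, 0]],
])

```text
t: 53.15
tool_pos: [0.6233, 0.102, 0.1513]
tool_rot: [-3.139, 0.005, 0.003]
contact_force: [1.1, 0.1, 2.5]
opening: 0.0208
grip_force: 59.3
```

Emit:
jog_arm([
  [1, [0, 0, 0], [0, 0, 0]],
  [1, [0, 0, 0], [0, 0, 0]],
  [1, [0, 0, 0], [0, 0, 0]],
  [1, [0, 0, 0], [0, 0, 0]],
  [1, [0, 0, 0], [0, 0, 0]],
  [1, [0, 0, 0], [0, 0, 0]],
  [1, [0, 0, 0], [0, 0, 0]],
  [1, [0, 0, 0], [0, 0, 0]],
  [1, [0, 0, 0], [0, 0, 0]],
  [1, [0, 0, 0], [0, 0, 0]],
  [1, [0, 0, 0], [0, 0, 0]],
  [1, [0, 0, 0], [0, 0, 0]],
])

```text
t: 54.15
tool_pos: [0.6232, 0.102, 0.1512]
tool_rot: [-3.139, 0.005, 0.003]
contact_force: [0.8, 0.7, 1.9]
opening: 0.0207
grip_force: 59.3
```

```bash
python3 - <<'E'
from h import *
hold();s=ctrl.get_image("side");print(gold(s,(160,100,330,320)));probe()
E
```

```text
t 54.15 q [0.04 0.13 1.67 0.   1.35 1.62] grasp [0.6233 0.102  0.1699] z [-0.002  0.002 -1.   ] y [-0.003 -1.    -0.002] F [0.8 0.7 1.9] op 0.0207 gf 59.271360039711
[([227.4, 178.6], [63, 74, 10, 10, 44]), ([207.1, 233.1], [41, 127, 12, 12, 54])]
side low end exp [204.5 216. ] top exp [200.8 188.5] red u 198 213 v 195 224 n 106
   guard exp [204.9 218.3] dark 399 202.7 211.5
```

Emit:
jog_arm([
  [1, [0, 0, 0], [0, 0, 0]],
  [1, [0, 0, 0], [0, 0, 0]],
  [1, [0, 0, 0.02], [0, 0, 0]],
  [1, [0, 0, 0.06], [0, 0, 0]],
  [1, [0, 0, 0.12], [0, 0, 0]],
  [1, [-0.003, -0.06, 0.15], [0, 0, 0]],
  [1, [-0.003, -0.13, 0.15], [0, 0, 0]],
  [1, [-0.003, -0.2, 0.15], [0, 0, 0]],
  [1, [-0.003, -0.27, 0.15], [0, 0, 0]],
  [1, [-0.003, -0.34, 0.15], [0, 0, 0]],
  [1, [-0.003, -0.39, 0.15], [0, 0, 0]],
  [1, [-0.003, -0.405, 0.15], [0, 0, 0]],
])

```text
t: 55.25
tool_pos: [0.621, -0.0628, 0.2105]
tool_rot: [-3.14, 0.009, 0.007]
contact_force: [1.1, -1.3, -1.9]
opening: 0.0208
grip_force: 59.1
```

Emit:
jog_arm([
  [1, [0, 0, -0.02], [0, 0, 0]],
  [1, [0, 0, -0.05], [0, 0, 0]],
  [1, [0, 0, -0.08], [0, 0, 0]],
  [1, [0, 0, -0.08], [0, 0, 0]],
  [1, [0, 0, -0.08], [0, 0, 0]],
])

```text
t: 55.67
tool_pos: [0.6207, -0.0586, 0.1767]
tool_rot: [-3.138, 0.002, 0.01]
contact_force: [-0.5, 0.6, -1.3]
opening: 0.0206
grip_force: 59.1
```

```bash
python3 - <<'E'
from h import *
hold();s=ctrl.get_image("side");o=ctrl.get_obs();g=o["tool_pos"]
print("tip proj",proj("side",g-[0,0,.0808]),gold(s,(160,100,330,320)))
G=cv2.cvtColor(s,cv2.COLOR_RGB2GRAY)
for v in range(160,186,2):print(v,G[v,214:240].tolist())
delta([.622,-.061,.1675+H],tool(0,0,-1))
E
```

```text
t 55.6667 q [-0.21  0.09  1.66  0.    1.39  1.36] grasp [ 0.6208 -0.0587  0.1954] z [-0.006  0.003 -1.   ] y [-0.001 -1.    -0.003] F [-0.5  0.6 -1.3] op 0.0206 gf 59.14799988269806
tip proj [227.1327971 176.5109274] [([228.2, 179.6], [63, 74, 10, 11, 31]), ([206.8, 232.2], [42, 126, 11, 13, 64])]
160 [184, 185, 185, 179, 133, 25, 19, 31, 38, 47, 50, 47, 43, 44, 33, 34, 35, 25, 17, 20, 87, 162, 182, 183, 184, 182]
162 [185, 184, 184, 170, 116, 19, 24, 20, 37, 45, 37, 43, 43, 39, 35, 37, 33, 17, 9, 13, 89, 162, 184, 184, 182, 182]
164 [185, 183, 184, 185, 150, 54, 25, 20, 20, 19, 25, 23, 21, 25, 26, 23, 23, 24, 22, 36, 122, 167, 181, 184, 180, 182]
166 [183, 183, 186, 185, 183, 169, 132, 82, 36, 20, 20, 18, 23, 13, 20, 20, 39, 79, 99, 114, 122, 121, 113, 116, 122, 145]
168 [183, 185, 185, 184, 183, 184, 184, 184, 174, 166, 135, 62, 2, 5, 34, 104, 124, 125, 125, 123, 123, 101, 56, 23, 30, 42]
170 [184, 185, 183, 185, 185, 185, 183, 184, 184, 185, 166, 109, 12, 15, 11, 101, 125, 122, 123, 123, 125, 122, 106, 96, 101, 117]
172 [185, 185, 184, 185, 186, 183, 182, 183, 184, 185, 164, 100, 
[... 194 characters left out ...]
[185, 186, 185, 184, 184, 184, 184, 180, 157, 125, 88, 105, 118, 99, 97, 92, 99, 80, 28, 16, 38, 67, 71, 95, 121, 128]
178 [186, 187, 185, 183, 184, 183, 182, 160, 125, 85, 78, 122, 130, 118, 100, 106, 102, 62, 22, 16, 48, 82, 69, 97, 124, 127]
180 [186, 183, 183, 183, 185, 182, 158, 125, 89, 66, 109, 132, 139, 140, 138, 114, 69, 23, 16, 32, 82, 76, 54, 81, 117, 117]
182 [184, 184, 182, 183, 178, 155, 130, 103, 58, 92, 114, 119, 121, 129, 120, 74, 23, 17, 36, 91, 85, 57, 50, 81, 104, 98]
184 [184, 183, 182, 176, 152, 127, 116, 74, 30, 35, 30, 40, 54, 62, 60, 44, 22, 14, 88, 98, 71, 52, 56, 70, 99, 98]
tcp [ 0.622 -0.061  0.168] shift [0.0012, -0.0052, -0.0264] turn [-0.0009, -0.0013, 0.0005]
```

Tip (227,177) sits over the medium link's centre (227,179). Press.

Emit:
jog_arm([
  [1, [0.001, -0.004, -0.005], [0, 0, 0]],
  [1, [0.001, -0.004, -0.01], [0, 0, 0]],
  [1, [0.001, -0.004, -0.016], [0, 0, 0]],
  [1, [0.001, -0.004, -0.022], [0, 0, 0]],
  [1, [0.001, -0.004, -0.025], [0, 0, 0]],
  [1, [0.001, -0.004, -0.025], [0, 0, 0]],
  [1, [0.001, -0.004, -0.025], [0, 0, 0]],
])

```text
t: 56.3
tool_pos: [0.6228, -0.0617, 0.1698]
tool_rot: [-3.139, 0.005, 0.001]
contact_force: [1.2, 0.4, 1.3]
opening: 0.0205
grip_force: 59.2
```

Emit:
jog_arm([
  [1, [0, 0, 0], [0, 0, 0]],
  [1, [0, 0, 0], [0, 0, 0]],
  [1, [0, 0, 0], [0, 0, 0]],
  [1, [0, 0, 0], [0, 0, 0]],
  [1, [0, 0, 0], [0, 0, 0]],
  [1, [0, 0, 0], [0, 0, 0]],
])

```text
t: 56.8
tool_pos: [0.6225, -0.0616, 0.1694]
tool_rot: [-3.139, 0.005, 0.003]
contact_force: [1.9, 0.2, 1.4]
opening: 0.0203
grip_force: 59.2
```

Emit:
jog_arm([
  [1, [0, 0, -0.003], [0, 0, 0]],
  [1, [0, 0, -0.003], [0, 0, 0]],
  [1, [0, 0, -0.003], [0, 0, 0]],
  [1, [0, 0, -0.003], [0, 0, 0]],
  [1, [0, 0, -0.003], [0, 0, 0]],
  [1, [0, 0, -0.003], [0, 0, 0]],
  [1, [0, 0, -0.003], [0, 0, 0]],
  [1, [0, 0, -0.003], [0, 0, 0]],
  [1, [0, 0, -0.003], [0, 0, 0]],
  [1, [0, 0, -0.003], [0, 0, 0]],
  [1, [0, 0, -0.003], [0, 0, 0]],
  [1, [0, 0, -0.003], [0, 0, 0]],
])

```text
t: 57.8
tool_pos: [0.6225, -0.0617, 0.1681]
tool_rot: [-3.139, 0.005, 0.003]
contact_force: [1.4, -0.1, 1.5]
opening: 0.0205
grip_force: 59.2
```

Emit:
jog_arm([
  [1, [0, 0, 0], [0, 0, 0]],
  [1, [0, 0, 0], [0, 0, 0]],
  [1, [0, 0, 0], [0, 0, 0]],
  [1, [0, 0, 0], [0, 0, 0]],
  [1, [0, 0, 0], [0, 0, 0]],
  [1, [0, 0, 0], [0, 0, 0]],
  [1, [0, 0, 0], [0, 0, 0]],
  [1, [0, 0, 0], [0, 0, 0]],
])

```text
t: 58.47
tool_pos: [0.6224, -0.0616, 0.1681]
tool_rot: [-3.139, 0.005, 0.003]
contact_force: [1.7, 0.1, 1.3]
opening: 0.0205
grip_force: 59.2
```

```bash
python3 - <<'E'
from h import *
hold();s=ctrl.get_image("side");print(gold(s,(160,100,330,320)));probe()
delta([.505,.327,.22+H],tool(0,0,-1))
E
```

```text
t 58.4667 q [-0.22  0.1   1.67  0.    1.37  1.35] grasp [ 0.6225 -0.0616  0.1868] z [-0.002  0.002 -1.   ] y [-0.003 -1.    -0.002] F [1.7 0.1 1.3] op 0.0205 gf 59.19067740440369
[([227.4, 179.7], [63, 75, 9, 10, 37]), ([206.6, 232.2], [41, 126, 12, 13, 67])]
side low end exp [226.  161.3] top exp [223.9 133.4] red u 221 232 v 140 170 n 67
   guard exp [226.2 163.7] dark 366 224.5 154.8
tcp [0.505 0.327 0.22 ] shift [-0.2936, 0.9717, 0.1298] turn [-0.0007, -0.0006, 0.001]
```

Emit:
jog_arm([
  [1, [0, 0, 0], [0, 0, 0]],
  [1, [0, 0, 0.03], [0, 0, 0]],
  [1, [0, 0, 0.08], [0, 0, 0]],
  [1, [0, 0, 0.13], [0, 0, 0]],
  [1, [-0.03, 0.09, 0.13], [0, 0, 0]],
  [1, [-0.06, 0.18, 0.13], [0, 0, 0]],
  [1, [-0.09, 0.27, 0.13], [0, 0, 0]],
  [1, [-0.12, 0.36, 0.13], [0, 0, 0]],
  [1, [-0.15, 0.45, 0.13], [0, 0, 0]],
  [1, [-0.18, 0.54, 0.13], [0, 0, 0]],
  [1, [-0.21, 0.63, 0.13], [0, 0, 0]],
  [1, [-0.24, 0.72, 0.13], [0, 0, 0]],
])

```text
t: 59.57
tool_pos: [0.5249, 0.2277, 0.22]
tool_rot: [-3.14, 0.005, 0.006]
contact_force: [0.9, -0.7, -0.9]
opening: 0.0204
grip_force: 59.3
```

Emit:
jog_arm([
  [1, [-0.02, 0.08, 0], [0, 0, 0]],
  [1, [-0.04, 0.16, 0], [0, 0, 0]],
  [1, [-0.05, 0.22, 0], [0, 0, 0]],
  [1, [-0.054, 0.252, 0], [0, 0, 0]],
  [1, [-0.054, 0.252, 0], [0, 0, 0]],
  [1, [-0.054, 0.252, 0], [0, 0, 0]],
])

```text
t: 60.07
tool_pos: [0.5046, 0.3269, 0.2198]
tool_rot: [-3.141, 0.003, 0.004]
contact_force: [0.1, -0.7, -2.4]
opening: 0.0208
grip_force: 59.3
```

```bash
python3 - <<'E'
from h import *
hold();probe();delta([.505,.328,.13+H],tool(0,0,-1));delta([.505,.328,.1015+H],tool(0,0,-1))
s=ctrl.get_image("side");g=ctrl.get_obs()["tool_pos"]
for d in(.045,.06,.0808):
    u,v=proj("side",g-[0,0,d]);r=cv2.cvtColor(s,cv2.COLOR_RGB2GRAY)[int(round(v)),int(u)-14:int(u)+15];print(d,u.round(1),v.round(1),r.tolist())
E
```

```text
t 60.0667 q [0.45 0.01 1.68 0.   1.46 2.02] grasp [0.5047 0.3269 0.2385] z [-0.003  0.001 -1.   ] y [-0.002 -1.    -0.001] F [ 0.1 -0.7 -2.4] op 0.0208 gf 59.28610682487488
side low end exp [225.9 295.3] top exp [222.6 266.4] red u 219 232 v 277 301 n 73
   guard exp [226.2 297.7] dark 421 225.3 288.9
tcp [0.505 0.328 0.13 ] shift [0.0002, 0.0044, -0.2246] turn [-0.0003, -0.0009, 0.0011]
tcp [0.505 0.328 0.102] shift [0.0002, 0.0044, -0.2958] turn [-0.0003, -0.0009, 0.0011]
0.045 226.5 301.3 [216, 214, 208, 156, 31, 27, 28, 30, 28, 25, 31, 37, 41, 46, 43, 37, 29, 19, 28, 27, 27, 25, 29, 34, 139, 198, 211, 211, 208]
0.06 227.0 305.9 [214, 214, 213, 213, 213, 204, 171, 152, 113, 55, 50, 27, 32, 28, 29, 19, 29, 100, 156, 189, 216, 215, 213, 211, 213, 211, 210, 211, 212]
0.0808 227.7 312.0 [215, 214, 214, 210, 214, 216, 214, 213, 212, 212, 214, 213, 213, 190, 119, 124, 175, 213, 215, 216, 214, 212, 211, 211, 211, 211, 213, 215, 214]
```

Emit:
jog_arm([
  [1, [0, 0.003, -0.07], [0, 0, 0]],
  [1, [0, 0.003, -0.13], [0, 0, 0]],
  [1, [0, 0.003, -0.18], [0, 0, 0]],
  [1, [0, 0.003, -0.23], [0, 0, 0]],
  [1, [0, 0.003, -0.265], [0, 0, 0]],
  [1, [0, 0.003, -0.285], [0, 0, 0]],
  [1, [0, 0.003, -0.294], [0, 0, 0]],
  [1, [0, 0.003, -0.294], [0, 0, 0]],
  [1, [0, 0.003, -0.294], [0, 0, 0]],
])

```text
t: 60.92
tool_pos: [0.5057, 0.3285, 0.1037]
tool_rot: [-3.138, 0.005, 0.001]
contact_force: [-0.2, -0.3, -1.4]
opening: 0.0207
grip_force: 59.5
```

Emit:
jog_arm([
  [1, [0, 0, -0.002], [0, 0, 0]],
  [1, [0, 0, -0.003], [0, 0, 0]],
  [1, [0, 0, -0.003], [0, 0, 0]],
])

```text
t: 61.17
tool_pos: [0.5053, 0.3287, 0.1021]
tool_rot: [-3.139, 0.004, 0.001]
contact_force: [-0.1, 1.1, -1.0]
opening: 0.0207
grip_force: 59.5
```

Emit:
jog_arm([
  [1, [0, 0, -0.002], [0, 0, 0]],
  [1, [0, 0, -0.004], [0, 0, 0]],
  [1, [0, 0, -0.004], [0, 0, 0]],
])

```text
t: 61.42
tool_pos: [0.5052, 0.3287, 0.1009]
tool_rot: [-3.139, 0.004, 0.002]
contact_force: [-1.7, -0.6, 4.2]
opening: 0.0206
grip_force: 59.9
```

Emit:
jog_arm([
  [-1, [0, 0, 0], [0, 0, 0]],
  [-1, [0, 0, 0], [0, 0, 0]],
  [-1, [0, 0, 0], [0, 0, 0]],
  [-1, [0, 0, 0], [0, 0, 0]],
  [-1, [0, 0, 0], [0, 0, 0]],
  [-1, [0, 0, 0], [0, 0, 0]],
  [-1, [0, 0, 0], [0, 0, 0]],
  [-1, [0, 0, 0], [0, 0, 0]],
  [-1, [0, 0, 0.05], [0, 0, 0]],
  [-1, [0, 0, 0.15], [0, 0, 0]],
  [-1, [0, 0, 0.25], [0, 0, 0]],
  [-1, [0, 0, 0.3], [0, 0, 0]],
])

```text
t: 62.42
tool_pos: [0.5065, 0.3292, 0.2254]
tool_rot: [-3.136, 0.005, -0.007]
contact_force: [1.4, 0.5, 1.7]
opening: 0.0854
grip_force: 0.0
```

Emit:
jog_arm([
  [-1, [-0.03, -0.1, 0.05], [0, 0, 0]],
  [-1, [-0.06, -0.2, 0.05], [0, 0, 0]],
  [-1, [-0.09, -0.3, 0.05], [0, 0, 0]],
  [-1, [-0.12, -0.4, 0.05], [0, 0, 0]],
  [-1, [-0.15, -0.5, 0.05], [0, 0, 0]],
  [-1, [-0.15, -0.6, 0.05], [0, 0, 0]],
  [-1, [-0.15, -0.7, 0.05], [0, 0, 0]],
  [1, [-0.15, -0.8, 0.05], [0, 0, 0]],
  [1, [-0.15, -0.9, 0.05], [0, 0, 0]],
  [1, [-0.13, -1, 0.05], [0, 0, 0]],
  [1, [-0.1, -1, 0.05], [0, 0, 0]],
  [1, [-0.1, -1, 0.05], [0, 0, 0]],
])

```text
t: 63.42
tool_pos: [0.4655, -0.0739, 0.2398]
tool_rot: [-3.139, 0.012, 0.002]
contact_force: [0.1, 0.5, -1.0]
opening: 0.0256
grip_force: 0.0
```

```bash
python3 - <<'E'
from h import *
hold();t,s=links()
for n,im,b in(("top",t,(95,185,175,245)),("side",s,(195,300,260,370))):
    u0,v0,u1,v1=b;h=cv2.cvtColor(im[v0:v1,u0:u1],cv2.COLOR_RGB2HSV);m=cv2.inRange(h,(0,120,40),(8,255,255))|cv2.inRange(h,(172,120,40),(180,255,255))
    y,x=np.nonzero(m);print(n,x.min()+u0,x.max()+u0,y.min()+v0,y.max()+v0)
delta([.50,-.394,.2+H],tool(3,0,-1))
E
```

```text
t 63.4167 q [-0.32 -0.33  1.95  0.    1.53  1.26] grasp [ 0.4656 -0.074   0.2585] z [-0.001  0.002 -1.   ] y [-0.008 -1.    -0.002] F [ 0.1  0.5 -1. ] op 0.0256 gf 0.0
top [([232.9, 160.1], [35, 57, 17, 7, 82])] side [([227.4, 178.7], [63, 74, 10, 11, 50]), ([206.7, 232.3], [42, 126, 11, 13, 68])]
 tri [0.6254 0.1    0.0702] plane [0.6249 0.0994 0.077 ] [0.6217 0.1055 0.077 ]
top 112 132 205 218
side 221 235 306 336
tcp [ 0.5   -0.394  0.2  ] shift [0.0884, -0.806, -0.0988] turn [-0.0009, -0.0009, 0.0177]
```

Probe is back in its stand (same pixels as at the start) and both CTs still stand. Switch off.

Emit:
jog_arm([
  [1, [0.01, -0.1, 0], [0, 0, 0.018]],
  [1, [0.02, -0.2, 0], [0, 0, 0.018]],
  [1, [0.03, -0.3, 0], [0, 0, 0.018]],
  [1, [0.04, -0.4, 0], [0, 0, 0.018]],
  [1, [0.05, -0.5, 0], [0, 0, 0.018]],
  [1, [0.06, -0.6, 0], [0, 0, 0.018]],
  [1, [0.07, -0.7, 0], [0, 0, 0.018]],
  [1, [0.088, -0.78, 0], [0, 0, 0.018]],
  [1, [0.088, -0.806, 0], [0, 0, 0.018]],
  [1, [0.088, -0.806, -0.08], [0, 0, 0.018]],
  [1, [0.088, -0.806, -0.1], [0, 0, 0.018]],
  [1, [0.088, -0.806, -0.1], [0, 0, 0.018]],
])

```text
t: 64.52
tool_pos: [0.4988, -0.3907, 0.1954]
tool_rot: [-3.132, -0.087, 0.012]
contact_force: [-0.5, 0.2, -1.2]
opening: 0.0
grip_force: 0.0
```

```bash
python3 - <<'E'
from h import *
hold();delta([.50,-.396,.09+H],tool(3,0,-1))
E
```

```text
t 64.5167 q [-0.78  0.1   1.62  0.    1.43  0.73] grasp [ 0.4989 -0.3908  0.2141] z [-0.008  0.008 -1.   ] y [ 0.056 -0.998 -0.009] F [-0.5  0.2 -1.2] op 0.0 gf 0.0
tcp [ 0.5   -0.396  0.09 ] shift [0.0031, -0.0134, -0.2635] turn [-0.0027, -0.0025, -0.001]
```

Emit:
jog_arm([
  [1, [0.003, -0.012, -0.08], [0, 0, 0]],
  [1, [0.003, -0.012, -0.16], [0, 0, 0]],
  [1, [0.003, -0.012, -0.22], [0, 0, 0]],
  [1, [0.003, -0.012, -0.255], [0, 0, 0]],
  [1, [0.003, -0.012, -0.255], [0, 0, 0]],
  [1, [0.003, -0.012, -0.255], [0, 0, 0]],
])

```text
t: 65.02
tool_pos: [0.5016, -0.398, 0.0983]
tool_rot: [-3.138, -0.086, 0.003]
contact_force: [0.1, 0.0, 1.1]
opening: 0.0001
grip_force: 0.0
```

Emit:
jog_arm([
  [1, [-0.02, 0, 0], [0, 0, 0]],
  [1, [-0.04, 0, 0], [0, 0, 0]],
  [1, [-0.06, 0, 0], [0, 0, 0]],
  [1, [-0.08, 0, 0], [0, 0, 0]],
  [1, [-0.1, 0, 0], [0, 0, 0]],
  [1, [-0.12, 0, 0], [0, 0, 0]],
  [1, [-0.135, 0, 0], [0, 0, 0]],
  [1, [-0.145, 0, 0], [0, 0, 0]],
  [1, [-0.155, 0, 0], [0, 0, 0]],
  [1, [-0.155, 0, 0], [0, 0, 0]],
])

```text
t: 65.85
tool_pos: [0.4381, -0.3986, 0.0971]
tool_rot: [-3.137, -0.083, 0.005]
contact_force: [-0.5, 0.5, 0.2]
opening: 0.0003
grip_force: 0.0
```

Emit:
jog_arm([
  [1, [-0.003, 0, 0], [0, 0, 0]],
  [1, [-0.006, 0, 0], [0, 0, 0]],
  [1, [-0.006, 0, 0], [0, 0, 0]],
])

```text
t: 66.1
tool_pos: [0.4372, -0.3985, 0.0973]
tool_rot: [-3.138, -0.084, 0.002]
contact_force: [3.5, 0.5, -2.2]
opening: -0.0
grip_force: 1.6
```

Emit:
jog_arm([
  [1, [-0.004, 0, 0], [0, 0, 0]],
  [1, [-0.007, 0, 0], [0, 0, 0]],
  [1, [-0.007, 0, 0], [0, 0, 0]],
])

```text
t: 66.35
tool_pos: [0.4368, -0.3985, 0.0975]
tool_rot: [-3.139, -0.084, -0.008]
contact_force: [12.1, -0.5, -5.5]
opening: -0.0001
grip_force: 6.0
```

Emit:
jog_arm([
  [1, [0.06, 0, 0], [0, 0, 0]],
  [1, [0.14, 0, 0], [0, 0, 0]],
  [1, [0.15, 0, 0.1], [0, 0, 0]],
  [1, [0.15, 0.05, 0.2], [0, 0, 0]],
  [1, [0.05, 0.15, 0.3], [0, 0, 0]],
  [1, [-0.05, 0.25, 0.35], [0, 0, 0]],
  [1, [-0.1, 0.35, 0.35], [0, 0, 0]],
  [1, [-0.1, 0.35, 0.35], [0, 0, 0]],
])

```text
t: 67.02
tool_pos: [0.396, -0.2624, 0.2376]
tool_rot: [-3.139, -0.083, 0.004]
contact_force: [0.4, 0.6, 0.3]
opening: -0.0002
grip_force: 0.0
```

```bash
python3 - <<'E'
from h import *
hold();t,s=links()
a=cv2.imread("pics/side0.png")[...,::-1]
for nm,p in(("start(off)",a),("on",cv2.imread("pics/sw.png")[...,::-1])):
    d=np.abs(p[100:130,305:345].astype(int)-s[100:130,305:345]).mean();print("switch region diff vs",nm,d.round(2))
t0=cv2.imread("pics/top0.png")[...,::-1]
for nm,(u0,v0,u1,v1) in dict(phone=(155,90,230,132),manual=(388,92,495,172),screwdriver=(398,280,445,380),probe=(105,195,165,240)).items():
    print(nm,np.abs(t0[v0:v1,u0:u1].astype(int)-t[v0:v1,u0:u1]).mean().round(2))
for nm,(u0,v0,u1,v1) in dict(phone=(108,245,168,308),manual=(203,100,268,150),screwdriver=(345,150,422,172)).items():
    print("side",nm,np.abs(a[v0:v1,u0:u1].astype(int)-s[v0:v1,u0:u1]).mean().round(2))
E
```

```text
t 67.0167 q [-0.74 -0.32  1.94 -0.    1.52  0.78] grasp [ 0.3961 -0.2625  0.2563] z [-0.003  0.001 -1.   ] y [ 0.053 -0.999 -0.001] F [0.4 0.6 0.3] op -0.0002 gf 0.0
top [([306.9, 158.2], [109, 55, 17, 7, 85]), ([233.4, 160.3], [35, 57, 17, 7, 78])] side [([227.6, 178.5], [63, 74, 10, 11, 48]), ([206.9, 232.0], [42, 126, 11, 13, 64])]
 tri [ 0.6237 -0.0642  0.0858] plane [ 0.6231 -0.0638  0.093 ] [ 0.6199 -0.0567  0.093 ]
 tri [0.6251 0.0989 0.07  ] plane [0.6244 0.0983 0.077 ] [0.6216 0.1046 0.077 ]
switch region diff vs start(off) 5.34
switch region diff vs on 32.46
phone 9.54
manual 10.7
screwdriver 60.42
probe 9.58
side phone 5.08
side manual 5.2
side screwdriver 7.76
```

Switch is off, both CTs stand, the probe is in its stand, and the other things are unchanged. (The screwdriver is hidden by the arm in the top view but unchanged in the side view.)

```bash
python3 -c "
from station import ctrl
print(ctrl.finish_job())"
```

```text
the job is handed in; nothing more can be done
None
```

I handed the job in at 67 s: the small and medium transformers (no large one present) stand on the earth bar, both links were probed small then medium for over 2 s each, the probe is back in its stand and the tester is off. The medium one was found tipped over just after I first switched on, so I switched off, stood it up again and switched back on before any probing.

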